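Square up the ripening boards and tag the pile

ROBOT

A 7-joint arm with a two-finger parallel gripper is mounted at the origin on the work surface. World frame = base frame: x ahead of the robot, y to its left, z up, the work surface at z = 0. Lengths are in m, angles in rad, forces in N, time in s.
With the tool pointing down it reaches from about 0.425 to 0.95 m from the base axis. Payload 4.7 kg.
Tool frame: the origin (TCP) lies at the very end of the fingers, on their centre line; the grasp point (between the pads) lies 19 mm behind it; z points along the fingers, y is the line along which they close (so a half turn about z gives the same grasp; the last joint's range is limited). The gripper opens to 87 mm and grips with 3 to 60 N. Pads are 19 mm wide; open, the fingers measure 117 mm over their backs; the gripper's body (75 mm by 190 mm) begins 51 mm behind the grasp point.
Start: joints at [1.205, 0.469, -0.049, 1.532, 0.024, 1.141, -0.082], TCP at [0.223, -0.637, 0.223] pointing down, gripper open.
Joint ranges: [-2.59, 2.59], [-0.33, 1.99], [-1.39, 1.29], [0.1, 2.45], [-1.04, 4.18], [0.21, 1.99], [-2.66, 2.66]. Speed limits (rad/s): [2.57, 2.57, 3.14, 3.14, 3.14, 3.14, 3.14].

INTERFACE

Orientations are given as a rotation vector (axis times angle).
In Python, from bench import * gives the robot as it stands.
- The arm moves only by the tool servo_tool, never from a script. Its argument "moves" is text: rows parted by semicolons, each of 4 numbers parted by spaces: the shift along the tool's x, y, z each as a share of 20 mm, from -1 to 1, then the turn about the tool's z as a share of 8 degrees, from -1 to 1. A call has 1 to 5 rows; each row shifts and turns the commanded pose from where the row before left it, along the tool's axes as they then stand; what a row does not reach is not made up. A row lasts 1/10 s, in which the tool goes at most 50 mm and 8.59 degrees, less where a joint would pass 70% of its speed; a pose out of reach is approached as far as the arm can. A call with a number of a shift or a turn outside -1 to 1 is refused whole. A call with a gripper value outside its range is refused whole. "jaw" is the finger opening in mm, from 0 to 87, set as the call begins (left out, the last holds). The fingers move at their own pace and stop on an object; "grip_force" is the grip in N (left out, the last holds). Time passes only in rows, so rows that do not move let the fingers close. It gives the time, the measured TCP pose, the force, the opening and the grip force at its end, in the units of the state.
- state(): the state, without advancing time (a new reading comes with each control period).
- read_camera(name): name is "side" or "top" or "wrist"; returns a dict with "image" (420x560x3 uint8, red, green, blue), "range_z" (420x560 float32, m along the optical axis (not along the pixel's ray), 0 where there is no reading), "vertical_fov" (degrees; the focal length in pixels is half the picture's height over the tangent of half this angle, whatever the lens; pixels are square), "cx", "cy" (the principal point, pixels), "view" (4x4, takes a point from world to camera coordinates). Camera axes: x right, y down, z forward; pixel columns grow to the right and rows downward; lengths in m; the calibration is good to about 2 mm. A picture is of the moment at which its call begins.
- close_job(): hands the job in; it is judged then, once.
The state is a dict: "time": time; "joints": joint angles; "joint_vel": joint speeds; "tau": joint torques, N m; "tcp_pos": TCP position; "eef_rot": TCP orientation; "contact_force": force on the tool from outside, world axes, zero at the start; "wrist_torque": the same for the moment, N m; "finger_gap": opening from 0.0 (shut) to 1.0 (fully open); "grasp_force": force on a finger pad.
Only numpy, scipy, OpenCV 4.12 (cv2) and the standard library are available. Lean on these libraries where they do the work, as an engineer would, in place of code of your own. Each camera call takes 0.05 s, during which the arm holds its last target. There are 200 camera calls.

TASK

Bring the two washed ripening boards into one square pile in the seat of the stacking bench: the dark board at the bottom, the light board on it, both flush against the blue back fence and against the step up to the high wing, edges in line. Then lift the green 'ready' tag out of its rack and leave it hanging still by its hole on the brass peg of the tag post. Leave the two cheeses, the jar and the brush where they are.

Things in the scene. Friction and masses are not known exactly. Their poses are not given: they have to be found in the camera images.
- bench: Fixed low metal bench across the robot's front, in one piece, turned up to about 9 degrees: a seat in the middle, a low wing left, a high wing right, a blue fence behind the seat. Origin on the table under the centre of the finished pile; x points away from the robot, y to the left. Measures in mm in this frame. The wings have no rim; the front is open.
- pile_seat (a point): Point on the SEAT's flat top (z = 30), at the centre of the finished pile, axes as the bench. The seat spans x -135 to 75, y -55 to 65. A pile flush with fence and step is centred here (x = 0, y = 0).
- low_wing (a point): Point on the LOW WING's inner edge (y = 65): flat top at z = 34, 4 above the seat; it spans x -135 to 90, y 65 to 415.
- high_wing (a point): Point on the HIGH WING's inner edge (y = -55): flat top at z = 54; it spans x -135 to 90, y -415 to -55. Its upright side at y = -55 is the step, 24 above the seat: it stops the lower board, and its top 4 mm stop the upper board.
- fence (a point): Middle of the top edge of the BLUE BACK FENCE's face: an upright face at x = 75 looking to the robot, behind the seat only, y -55 to 65, top at z = 85, 15 thick.
- board_dark: Loose dark-brown wooden ripening board, 150 (its x) x 110 (its y) x 20 mm, 160 to 320 g, too wide to grip across; it starts flat on the low wing, turned up to about 17 degrees to the bench. Origin at the centre of its underside, z up. Slides on the metal when pushed at an edge, and drops 4 mm when it has passed fully into the seat (10 mm of play there along y).
- board_light: Loose light wooden ripening board, same size, 160 to 320 g, starting flat on the high wing, turned up to about 17 degrees. Origin at the centre of its underside. Pushed to +y (bench frame) it slides over the lower board lying in the seat and drops 4 mm onto it when past the wing's edge.
- tag: Loose green tag plate standing upright in the rack: 8 mm thick (its x), 60 wide (its y), 110 tall (its z), 60 g. Origin at the centre of its lower edge. A 25 mm round hole goes through it along its x, centred 70 mm above the lower edge (40 below the top edge). Can be pinched by its top 25 mm across its thickness from above.
- tag_hole (a point): Centre of the tag's hole.
- rack: Fixed grey slot rack on the table in front of one of the wings (left or right varies), walls 50 mm high, slot 14 (x) x 68 (y) mm, slot floor 6 mm above the table, 50 x 110 mm foot. Origin at the centre of its underside. The tag stands in the slot, so its lower edge must be lifted clear of 50 mm.
- post: Fixed tag post in front of the other wing, origin on the table. In its frame (mm): foot 70 (x) x 90 (y) x 12, wooden column 14 x 22 centred at x = 20, top at z = 168. A round brass peg, 10 thick, leaves the column's face at x = 13, z = 150 and points along the post's -x (towards the robot), rising 12 degrees, 60 mm long, tip at x = -46, z = 162.
- peg_mid (a point): Point on the peg's axis, 32 mm along it from the column's face; axes as the post (peg points to -x).
- cheese_low: Bystander: loose yellow cheese wheel, 90 mm across, 40 tall, on the outer part of the low wing behind the dark board. Origin at the centre of its underside.
- cheese_high: Bystander: loose brown cheese wheel, 90 mm across, 38 tall, on the outer part of the high wing behind the light board. Origin at the centre of its underside.
- jar: Bystander: loose jar, 66 mm across, 120 tall, on the table beyond one wing. Origin at the centre of its underside.
- brush: Bystander: loose wooden brush, 160 mm long, lying on the table beyond the other wing; origin near the middle of its length.
Not all that is in view belongs to the job. Of the things that look like the board_light, the smallest one is meant. There is more than one size of the board_dark; the job needs the smaller.

How it is judged:
On the way, in this order (a step that is already met when the one before it is completed fails the run):
1. both boards lie squarely piled in the seat, dark below light (x of board_dark in the frame of pile_seat between -0.005 and 0.005 m and y of board_dark in the frame of pile_seat between -0.005 and 0.005 m and z of board_dark in the frame of pile_seat between -0.003 and 0.003 m and angle between the x axis of each of board_dark, board_light and the x axis of bench, either way round below 0.05 rad and angle between each of board_dark, board_light's own z axis and vertical below 0.04 rad and linear speed of each of board_dark, board_light below 0.02 m/s and x of board_light in the frame of pile_seat between -0.005 and 0.005 m and y of board_light in the frame of pile_seat between -0.005 and 0.005 m and z of board_light in the frame of pile_seat between 0.017 and 0.023 m and horizontal distance between board_dark and board_light below 0.005 m and angle between the x axis of board_dark and the x axis of board_light, either way round below 0.05 rad), for 0.2 s.
2. the tag hangs free on the peg (distance between tag_hole and peg_mid below 0.034 m and contact force between tag and post above 0.05 N and contact force between tag and the fingers below 0.05 N and linear speed of tag below 0.15 m/s and angle between tag's own z axis and vertical below 0.5 rad), for 0.2 s.
At the end, for the whole second after the job is handed in: Dark board flat on the seat, light board flat on it, each within 5 mm of flush with fence and step and 3 degrees of square, centres within 5 mm of each other, at rest; the tag hangs released, hardly swinging (under 0.15 m/s), by its hole on the peg (hole within 34 mm of the peg's middle point) (all of step 1 and all of step 2); the robot touches nothing.
It fails at once if the cheese on the low wing is pushed more than 20 mm from its place (distance of cheese_low from where it was at the start of the episode above 0.02 m).
It fails at once if the cheese on the high wing is pushed more than 20 mm from its place (distance of cheese_high from where it was at the start of the episode above 0.02 m).
It fails at once if the jar is pushed more than 20 mm from its place (distance of jar from where it was at the start of the episode above 0.02 m).
It fails at once if the brush is pushed more than 20 mm from its place (distance of brush from where it was at the start of the episode above 0.02 m).
It also fails if it takes over 72 s, if anything falls off the work surface, if the arm or the gripper's body presses on something with over 40 N, if the wrist force passes 120 N, or if a joint passes its speed limit or range.

## Working session

There is one attempt and no reset: what is moved stays moved. The work goes in short steps, Python scripts to look and compute and a tool call to move; the robot and the scene stay as the last step left them, time stands still between calls to the robot, and variables do not carry over. Pictures are saved under pics/ and viewed, at most 10 in all, crops included, and the job is handed in when it is done.

Besides the shell and the picture viewer there is one more tool, called after ">>>" in YAML: its name, and indented under it one key for each argument. servo_tool: Moves the arm, as the interface text tells. Its arguments: {"type":"object","properties":{"moves":{"type":"string"},"jaw":{"type":"number"},"grip_force":{"type":"number"}},"required":["moves"]}

```bash
ls; mkdir -p pics; cat > h.py <<'E'
import numpy as np, cv2
from bench import *
def cam(n):
    c=read_camera(n); h=c["image"].shape[0]
    c["f"]=h/2/np.tan(np.radians(c["vertical_fov"])/2); return c
def cloud(c):
    z=c["range_z"]; h,w=z.shape; u,v=np.meshgrid(np.arange(w),np.arange(h))
    p=np.stack([(u-c["cx"])*z/c["f"],(v-c["cy"])*z/c["f"],z,np.ones_like(z)],-1)
    P=p@np.linalg.inv(c["view"]).T; P[z==0]=np.nan; return P[...,:3]
def save(c,n): cv2.imwrite("pics/"+n+".png",c["image"][...,::-1])
E
python3 - <<'E'
from h import *
s=state(); print(s)
for n in("top","side"):
    c=cam(n); save(c,n+"1"); print(n,c["f"],c["cx"],c["cy"],c["view"])
    np.savez(n+"1.npz",P=cloud(c),im=c["image"])
E
```

```text
pics
{'time': 0.0, 'joints': array([ 1.20509185,  0.46946641, -0.04857025,  1.53368152,  0.02405898,
        1.14100568, -0.08228034]), 'joint_vel': array([ 0.00045567, -0.0005819 ,  0.00069942, -0.00064261, -0.0013628 ,
        0.00066577,  0.0002082 ]), 'tau': array([ 2.24482578e-04, -5.07982278e+01, -8.02108040e-02, -2.36160350e+01,
       -6.12336514e-02,  3.79487139e-02,  1.88184545e-04]), 'tcp_pos': array([ 0.2228776 , -0.6365079 ,  0.22148777]), 'eef_rot': array([-3.09523445e+00, -5.26247214e-01,  5.92057690e-04]), 'contact_force': array([0.33835397, 0.27636294, 0.26765074]), 'wrist_torque': array([-0.03047221,  0.00299431, -0.03030318]), 'grasp_force': 0.0, 'finger_gap': 0.9990412863353707}
top 528.7491499830218 277.9766306815975 209.0373831386314 [[-0.01559175 -0.99986289  0.00557697 -0.07278456]
 [-0.99578781  0.0150237  -0.09044849  0.47146012]
 [ 0.0903523  -0.00696373 -0.99588552  1.64671536]
 [ 0.          0.          0.          1.        ]]
side 516.6276677279604 282.190277002867 209.46460804386865 [[ 0.72062202 -0.69311116  0.01734403 -0.38998281]
 [-0.37672169 -0.4124301  -0.82944691  0.25054615]
 [ 0.58205212  0.59118384 -0.55831622  1.4213799 ]
 [ 0.          0.          0.          1.        ]]
```

View pics/top1.png

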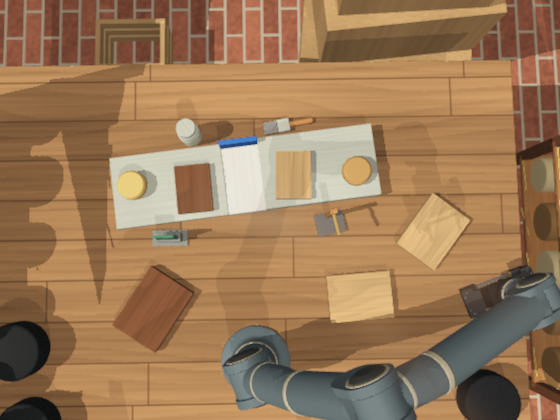

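View pics/side1.png

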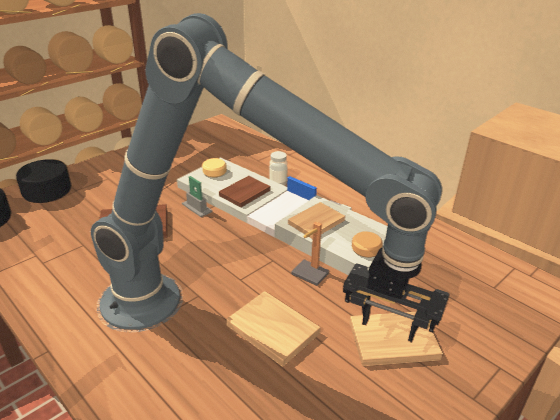

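Top view: robot base at about (257,360). Bench runs from (112,190) to (380,160), with the blue fence at (238,143).
- **Dark boards:** (195,188) on the low wing, and a bigger one on the table at (154,308).
- **Light boards:** (294,174) on the high wing, and bigger ones at (361,296) and (434,231).
- **Other things:** the rack with the tag is at (170,237) and the post at (330,222).

I choose the two boards on the wings and will check their sizes.

```bash
cat > m.py <<'E'
from h import *
d=np.load("top1.npz"); P=d["P"]; im=d["im"]; hsv=cv2.cvtColor(im,cv2.COLOR_RGB2HSV)
for px in [(195,188),(294,174),(154,308),(361,296),(434,231),(240,185),(140,210),(355,195),(238,143),(131,185),(357,170),(188,132),(170,237),(330,224),(334,212)]:
    print(px,im[px[1],px[0]],hsv[px[1],px[0]],P[px[1],px[0]].round(4))
def rect(seed,dz=.008,th=18,r=70):
    u,v=seed; ref=P[v,u,2]; 
    near=np.abs(P[...,2]-ref)<dz
    col=np.abs(im.astype(int)-im[v-2:v+3,u-2:u+3].reshape(-1,3).mean(0)).max(-1)<45
    m=(near&col).astype(np.uint8); m=cv2.morphologyEx(m,cv2.MORPH_CLOSE,np.ones((3,3)))
    _,l=cv2.connectedComponents(m,connectivity=4); m=l==l[v,u]
    Q=P[m]; (c,s,a)=cv2.minAreaRect((Q[:,:2]*1000).astype(np.float32))
    print(seed,m.sum(),"c",np.round(c,1),"size",np.round(s,1),"ang",round(a,2),"z",np.nanmedian(Q[:,2]).round(4)); return m
for s in [(195,188),(294,174),(154,308),(361,296),(434,231)]: rect(s)
E
python3 m.py; python3 - <<'E'
import cv2
a=cv2.imread("pics/top1.png")[110:260,100:400]
cv2.imwrite("pics/crop1.png",cv2.resize(a,None,fx=2.6,fy=2.6,interpolation=cv2.INTER_CUBIC))
E
```

```text
(195, 188) [138  90  62] [ 11 140 138] [0.5374 0.1773 0.0493]
(294, 174) [193 157 106] [ 18 115 193] [ 0.5733 -0.1307  0.0719]
(154, 308) [137  88  57] [ 12 149 137] [0.1686 0.308  0.0254]
(361, 296) [224 185 130] [ 18 107 224] [ 0.1953 -0.3329  0.0287]
(434, 231) [218 180 125] [ 18 109 218] [ 0.3932 -0.5684  0.0273]
(240, 185) [234 229 217] [ 21  19 234] [0.5478 0.0387 0.0271]
(140, 210) [206 205 186] [ 29  25 206] [0.4729 0.3521 0.0316]
(355, 195) [213 213 195] [ 30  22 213] [ 0.5078 -0.3199  0.0514]
(238, 143) [ 42  82 140] [108 179 140] [0.6701 0.04   0.0838]
(131, 185) [233 208 129] [ 23 114 233] [0.5461 0.3692 0.0748]
(357, 170) [211 167 101] [ 18 133 211] [ 0.5793 -0.3217  0.0936]
(188, 132) [209 208 190] [ 28  23 209] [0.698  0.1875 0.1194]
(170, 237) [ 86 138 103] [ 70  96 138] [0.3835 0.2414 0.1158]
(330, 224) [131 122 114] [ 14  33 131] [ 0.4211 -0.2441  0.0115]
(334, 212) [218 162 100] [ 16 138 218] [ 0.4457 -0.2397  0.1712]
(195, 188) 1656 c [539.2 184.8] size [156.   89.1] ang 14.11 z 0.0536
(294, 174) 1698 c [ 570.5 -129.1] size [107.9 149.5] ang 89.12 z 0.0737
(154, 308) 3652 c [nan nan] size [0. 0.] ang 0.0 z 0.0279
(361, 296) 2905 c [ 206.8 -324. ] size [145.5 185.5] ang 14.06 z 0.0261
(434, 231) 2898 c [ 391.4 -564.7] size [142.8 198.4] ang 51.86 z 0.0263
```

View pics/crop1.png

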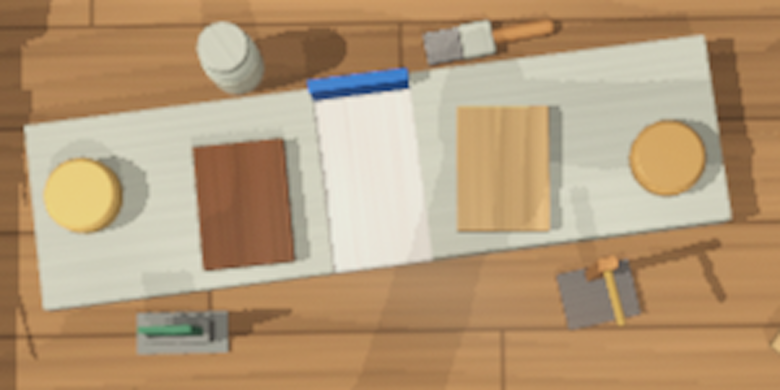

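The crop confirms the choice: the dark board is at crop (243,203) and the light board at (504,168), both 150x110. The three boards on the table are larger, about 195x145. Next I fit the bench pose and the boards.

```bash
cat >> h.py <<'E'
def Rz(a): c,s=np.cos(a),np.sin(a); return np.array([[c,-s,0],[s,c,0],[0,0,1]])
def proj(c,X):
    X=np.atleast_2d(X); q=X@c["view"][:3,:3].T+c["view"][:3,3]
    return np.c_[c["cx"]+c["f"]*q[:,0]/q[:,2],c["cy"]+c["f"]*q[:,1]/q[:,2]]
def ray(c,uv,z):
    uv=np.atleast_2d(uv).astype(float); R=c["view"][:3,:3]; o=-R.T@c["view"][:3,3]
    d=np.c_[(uv[:,0]-c["cx"])/c["f"],(uv[:,1]-c["cy"])/c["f"],np.ones(len(uv))]@R
    return o+d*((z-o[2])/d[:,2])[:,None]
E
cat > fit.py <<'E'
from h import *; from scipy.optimize import least_squares
c=cam("top")
px=np.array([(25,125),(44,309),(705,36),(731,219),(332,272),(433,259)])/2.6+[100,110]
M=np.array([(90,415,34),(-135,415,34),(90,-415,54),(-135,-415,54),(-135,65,34),(-135,-55,54)])/1e3
f=lambda p:(proj(c,M@Rz(p[2]).T+[p[0],p[1],0])-px).ravel()
r=least_squares(f,[.55,.04,.1],loss="soft_l1"); print("bench",r.x,np.degrees(r.x[2]),"res",r.fun.round(1))
b=r.x; np.save("b.npy",b)
for n,q,z in (("dark",[(193,147),(283,139),(294,261),(203,270)],.054),("light",[(457,106),(550,106),(550,231),(458,230)],.074)):
    W=ray(c,np.array(q)/2.6+[100,110],z); B=(W-[b[0],b[1],0])@Rz(b[2])
    print(n,"bench corners",(B[:,:2]*1000).round(0).tolist(),"centre",(B.mean(0)*1000).round(1), "world",W.mean(0).round(4))
for n,q,z in (("cheL",(83,194),.074),("cheH",(667,157),.092),("jar",(222,50),.12)):
    W=ray(c,np.array(q)/2.6+[100,110],z); print(n,W.round(3),((W-[b[0],b[1],0])@Rz(b[2])*1000).round(0))
E
python3 fit.py
cat > nav.py <<'E'
from h import *; b=np.load("b.npy")
def show(tgt=None,bench=True):
    s=state(); R=cv2.Rodrigues(s["eef_rot"])[0]; p=s["tcp_pos"]; psi=np.degrees(np.arctan2(R[1,0],R[0,0]))
    B=((p-[b[0],b[1],0])@Rz(b[2])*1000)
    print("t",round(s["time"],2),"tcp",p.round(4),"bench",B.round(1),"psi",round(psi,1),"psi-bench",round(psi-np.degrees(b[2]),1),"tilt",R[:,2].round(3),"F",s["contact_force"].round(1),"gap",round(s["finger_gap"],3))
    if tgt is not None:
        t=np.array(tgt)/1e3
        if bench: t=Rz(b[2])@t+[b[0],b[1],0]
        print("shares to target",(R.T@(t-p)/.02).round(2))
E
python3 -c "
from nav import *
show((0,200,200))"
```

```text
bench [0.59544884 0.0261774  0.11254782] 6.4485150641791 res [-0.1  0.1 -0.2  0.  -0.2  0.1  0.2  0.2  0.6 -0.  -0.2 -0.4]
dark bench corners [[34.0, 212.0], [30.0, 105.0], [-118.0, 109.0], [-115.0, 217.0]] centre [-42.3 160.6  54. ] world [0.5354 0.181  0.054 ]
light bench corners [[39.0, -107.0], [25.0, -216.0], [-123.0, -196.0], [-108.0, -89.0]] centre [ -41.8 -152.2   74. ] world [ 0.5711 -0.1298  0.074 ]
cheL [[0.547 0.367 0.074]] [[-10. 344.  74.]]
cheH [[ 0.578 -0.32   0.092]] [[ -56. -343.   92.]]
jar [[0.706 0.195 0.12 ]] [[129. 156. 120.]]
t 0.15 tcp [ 0.2229 -0.6367  0.2218] bench [-444.6 -616.8  221.8] psi 19.3 psi-bench 12.8 tilt [-0.001  0.001 -1.   ] F [0.1 0.1 0.8] gap 1.005
shares to target [ 30.76 -34.87   1.14]
```

>>> servo_tool:
  moves: "1 0 0 -1; 1 0 0 -1; 1 0 0 -1; 1 0 0 -1; 1 0 0 -1"
  jaw: 87

```text
time: 0.65
tcp_pos: [0.3039, -0.5797, 0.2221]
eef_rot: [-2.725, -1.562, -0.0]
contact_force: [-1.0, -0.8, 0.9]
finger_gap: 0.993
grasp_force: 0.0
```

>>> servo_tool:
  moves: "1 0 0 -1; 1 0 0 -1; 1 0 0 -1; 1 0 0 -1; 1 0 0 -0.65"

```text
time: 1.15
tcp_pos: [0.3284, -0.4844, 0.2222]
eef_rot: [-2.085, -2.349, -0.001]
contact_force: [-0.7, -0.1, -0.2]
finger_gap: 0.999
grasp_force: 0.0
```

```bash
python3 -c "
from nav import *
show((-42,245,120))"
```

```text
t 1.15 tcp [ 0.3284 -0.4844  0.2222] bench [-322.7 -477.4  222.2] psi 96.8 psi-bench 90.4 tilt [ 0.     0.001 -1.   ] F [-0.7 -0.1 -0.2] gap 0.999
shares to target [36.03 14.26  5.13]
```

>>> servo_tool:
  moves: "1 0.6 0 0; 1 0.6 0 0; 1 0.6 0 0; 1 0.6 0 0; 1 0.6 0 0"

```text
time: 1.65
tcp_pos: [0.3764, -0.3784, 0.2223]
eef_rot: [-2.092, -2.343, 0.0]
contact_force: [-0.3, 0.0, 0.8]
finger_gap: 1.001
grasp_force: 0.0
```

>>> servo_tool:
  moves: "1 0.6 0 0; 1 0.6 0 0; 1 0.6 0 0; 1 0.6 0 0; 1 0.6 0 0"

```text
time: 2.15
tcp_pos: [0.4247, -0.2723, 0.2224]
eef_rot: [-2.092, -2.343, 0.0]
contact_force: [0.5, -0.6, -0.3]
finger_gap: 1.005
grasp_force: 0.0
```

>>> servo_tool:
  moves: "1 0.6 0 0; 1 0.6 0 0; 1 0.6 0 0; 1 0.6 0 0; 1 0.6 0 0"

```text
time: 2.65
tcp_pos: [0.473, -0.1663, 0.2224]
eef_rot: [-2.092, -2.343, 0.0]
contact_force: [-0.5, -1.3, -0.0]
finger_gap: 0.998
grasp_force: 0.0
```

>>> servo_tool:
  moves: "1 0.6 0 0; 1 0.6 0 0; 1 0.6 0 0; 1 0.6 0 0; 1 0.6 0 0"

```text
time: 3.15
tcp_pos: [0.5213, -0.0602, 0.2224]
eef_rot: [-2.092, -2.343, 0.001]
contact_force: [-0.1, 0.5, 0.0]
finger_gap: 1.003
grasp_force: 0.0
```

>>> servo_tool:
  moves: "1 0.4 0 0; 1 0.4 0 0; 1 0.4 0 0; 1 0.4 0 0; 1 0.4 0 0"

```text
time: 3.65
tcp_pos: [0.5496, 0.0436, 0.2223]
eef_rot: [-2.092, -2.343, 0.001]
contact_force: [0.2, -0.4, -0.4]
finger_gap: 1.001
grasp_force: 0.0
```

>>> servo_tool:
  moves: "1 0 0 0; 1 0 0 0; 1 0 0 0; 1 0 0 0; 1 0 0 0"

```text
time: 4.15
tcp_pos: [0.538, 0.1429, 0.2223]
eef_rot: [-2.092, -2.343, 0.001]
contact_force: [-0.1, -0.4, 0.7]
finger_gap: 0.999
grasp_force: 0.0
```

```bash
python3 -c "
from nav import *
show((-42,245,39))
c=cam('top'); save(c,'top2'); c=cam('wrist'); save(c,'w2'); print(c['view'].round(3),c['f'])
import cv2
a=np.hstack([cv2.imread('pics/top2.png')[100:260,90:400],]); a=cv2.resize(a,None,fx=1.3,fy=1.3)
w=cv2.resize(cv2.imread('pics/w2.png'),(390,292))
o=np.zeros((292,800,3),np.uint8); o[:208,:403]=a; o[:,405:795]=w; cv2.imwrite('pics/v2.png',o)"
```

```text
t 4.15 tcp [0.538  0.1429 0.2223] bench [-44.  122.4 222.3] psi 96.5 psi-bench 90.0 tilt [-0. -0. -1.] F [-0.1 -0.4  0.7] gap 0.999
shares to target [6.13 0.11 9.16]
[[ 0.993  0.119  0.002 -0.551]
 [ 0.114 -0.957  0.268  0.047]
 [ 0.033 -0.266 -0.963  0.412]
 [ 0.     0.     0.     1.   ]] 311.75294666305996
```

View pics/v2.png

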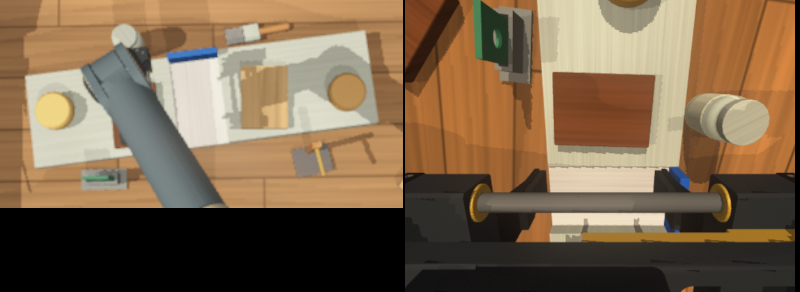

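The combined picture shows the dark board ahead of the fingers at (605,108) in the wrist half. The tag with its hole is at (495,38), and the jar at (728,118) stands clear. Next I go over the board and down behind its +y edge.

>>> servo_tool:
  moves: "1 0 0 0; 1 0 0 0; 1 0 0.3 0; 1 0 0.5 0; 1 0 0.5 0"

```text
time: 4.75
tcp_pos: [0.5275, 0.2408, 0.1961]
eef_rot: [2.093, 2.341, -0.001]
contact_force: [0.2, -0.1, -0.1]
finger_gap: 0.999
grasp_force: 0.0
```

>>> servo_tool:
  moves: "1 0 0.5 0; 0.15 0.1 1 0; 0 0 1 0; 0 0 1 0; 0 0 1 0"

```text
time: 5.25
tcp_pos: [0.527, 0.2631, 0.1054]
eef_rot: [2.093, 2.342, -0.002]
contact_force: [0.1, 0.7, 0.2]
finger_gap: 1.004
grasp_force: 0.0
```

>>> servo_tool:
  moves: "0 0 1 0; 0 0 1 0; 0 0 0.8 0; 0 0 0.5 0; 0 0 0 0"

```text
time: 5.75
tcp_pos: [0.5259, 0.2637, 0.0392]
eef_rot: [-2.092, -2.343, 0.004]
contact_force: [-0.8, 0.5, -0.5]
finger_gap: 0.999
grasp_force: 0.0
```

```bash
python3 -c "
from nav import *
show((-42,66,39))"
```

```text
t 5.75 tcp [0.5259 0.2637 0.0392] bench [-42.4 243.8  39.2] psi 96.5 psi-bench 90.0 tilt [-0.002 -0.002 -1.   ] F [-0.8  0.5 -0.5] gap 0.999
shares to target [-8.89  0.02  0.02]
```

>>> servo_tool:
  moves: "-0.6 0 0 0; -0.6 0 0 0; -0.5 0 0 0; -0.6 0 0 0; -0.6 0 0 0"

```text
time: 6.25
tcp_pos: [0.5336, 0.2063, 0.0412]
eef_rot: [2.092, 2.343, 0.002]
contact_force: [0.0, 1.5, 1.5]
finger_gap: 1.004
grasp_force: 0.9
```

>>> servo_tool:
  moves: "-0.6 0 0 0; -0.6 0 0 0; -0.6 0 0 0; -0.6 0 0 0; -0.6 0 0 0"

```text
time: 6.75
tcp_pos: [0.5398, 0.1465, 0.0405]
eef_rot: [-2.092, -2.344, 0.0]
contact_force: [-0.0, 1.1, 1.1]
finger_gap: 1.0
grasp_force: 0.9
```

>>> servo_tool:
  moves: "-0.6 0 0 0; -0.6 0 0 0; -0.5 0 0 0; -0.4 0 0 0; -0.3 0 0 0"

```text
time: 7.25
tcp_pos: [0.5451, 0.0987, 0.0403]
eef_rot: [-2.093, -2.343, 0.001]
contact_force: [-0.4, 1.3, -0.0]
finger_gap: 0.999
grasp_force: 0.8
```

```bash
python3 -c "
from nav import *
show((-42,66,39))"
```

```text
t 7.25 tcp [0.5451 0.0987 0.0403] bench [-41.9  77.7  40.3] psi 96.5 psi-bench 90.0 tilt [-0. -0. -1.] F [-0.4  1.3 -0. ] gap 0.999
shares to target [-0.59 -0.01  0.07]
```

>>> servo_tool:
  moves: "-0.2 0 0 0; -0.2 0 0 0; -0.15 0 0 0; -0.1 0 0 0; 0 0 0 0"

```text
time: 7.75
tcp_pos: [0.546, 0.0913, 0.0408]
eef_rot: [-2.087, -2.343, -0.007]
contact_force: [-1.5, 8.7, -1.7]
finger_gap: 1.005
grasp_force: 4.0
```

```bash
python3 -c "
from nav import *
show((-42,66,39))
c=cam('wrist'); save(c,'w3'); c=cam('side'); save(c,'s3')
a=cv2.imread('pics/s3.png')[140:300,160:400]; a=cv2.resize(a,None,fx=1.66,fy=1.66)
w=cv2.resize(cv2.imread('pics/w3.png'),(390,292))
o=np.zeros((292,800,3),np.uint8); o[:a.shape[0],:a.shape[1]]=a; o[:,405:795]=w; cv2.imwrite('pics/v3.png',o)"
```

```text
t 7.75 tcp [0.546  0.0913 0.0408] bench [-41.8  70.2  40.8] psi 96.6 psi-bench 90.2 tilt [ 0.     0.006 -1.   ] F [-1.5  8.7 -1.7] gap 1.005
shares to target [-0.21 -0.01  0.09]
```

View pics/v3.png

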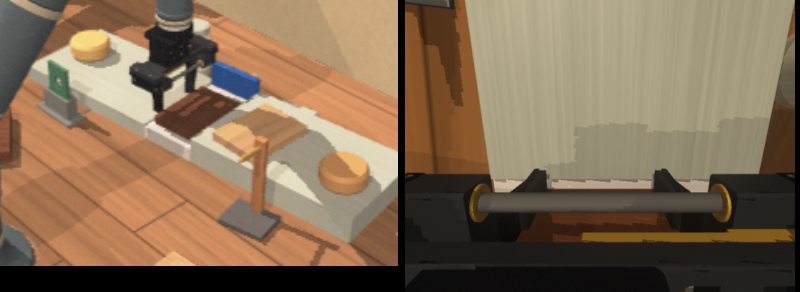

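>>> servo_tool:
  moves: "0.6 0 0 0; 0.3 0 -0.8 0; 0 0 -1 0; 0 0 -1 0; -0.6 0 -0.9 0"

```text
time: 8.35
tcp_pos: [0.5463, 0.0948, 0.117]
eef_rot: [2.087, 2.347, 0.003]
contact_force: [-0.6, -0.0, 0.6]
finger_gap: 0.998
grasp_force: 0.0
```

>>> servo_tool:
  moves: "-1 0 -0.3 0; -1 0 0 0; -1 0 0 0; -1 0 0 0; -1 0 0 0"

```text
time: 8.85
tcp_pos: [0.5577, -0.0075, 0.122]
eef_rot: [2.09, 2.343, 0.0]
contact_force: [-0.1, -0.3, -0.8]
finger_gap: 1.002
grasp_force: 0.0
```

>>> servo_tool:
  moves: "-1 0 0 0; -1 0 0 0; -1 0 0 0; -1 0 0 0; -1 0 0 0"

```text
time: 9.35
tcp_pos: [0.569, -0.1069, 0.122]
eef_rot: [2.091, 2.343, -0.0]
contact_force: [0.3, -1.2, -0.6]
finger_gap: 1.003
grasp_force: 0.0
```

>>> servo_tool:
  moves: "-1 0 0 0; -1 0 0 0; -1 0 0 0; -1 0 0 0; -1 0 0 0"

```text
time: 9.85
tcp_pos: [0.5803, -0.2063, 0.122]
eef_rot: [2.091, 2.343, -0.0]
contact_force: [0.3, -0.1, -0.6]
finger_gap: 0.996
grasp_force: 0.0
```

```bash
python3 -c "
from nav import *
show((-42,-245,58))
c=cam('wrist'); P=cloud(c); B=(P-[b[0],b[1],0])@Rz(b[2])*1000; im=c['image'].astype(int)
lt=(B[...,2]>66)&(B[...,2]<82)&(abs(B[...,0]+42)<110)&(B[...,1]>-230)&(B[...,1]<-60)
print('light',cv2.minAreaRect(B[lt][:,:2].astype(np.float32)),lt.sum())
c=cam('top'); P=cloud(c); B=(P-[b[0],b[1],0])@Rz(b[2])*1000; im=c['image'].astype(int)
dk=(B[...,1]>-60)&(B[...,1]<72)&(B[...,2]>20)&(abs(B[...,0]+30)<110)&(im[...,0]<165)&(im[...,0]>im[...,2]+35)
q=B[dk]; print('dark',dk.sum(),cv2.minAreaRect(q[:,:2].astype(np.float32)),np.nanmedian(q[:,2]))"
```

```text
t 9.85 tcp [ 0.5803 -0.2063  0.122 ] bench [ -41.2 -229.3  122. ] psi 96.5 psi-bench 90.1 tilt [ 0.001 -0.001 -1.   ] F [ 0.3 -0.1 -0.6] gap 0.996
shares to target [-0.78 -0.04  3.2 ]
light ((-40.222145080566406, -147.94886779785156), (110.68296813964844, 150.38209533691406), 83.00565338134766) 41510
dark 1613 ((-47.466766357421875, 0.4959869384765625), (174.6585235595703, 107.12937927246094), 0.34544336795806885) 49.841344160497684
```

>>> servo_tool:
  moves: "-0.8 0 0.3 0; 0 0 1 0; 0 0 1 0; 0 0 0.6 0; 0 0 0.3 0"

```text
time: 10.45
tcp_pos: [0.5812, -0.2205, 0.0554]
eef_rot: [-2.089, -2.344, 0.001]
contact_force: [0.2, -0.4, 0.1]
finger_gap: 0.996
grasp_force: 0.0
```

>>> servo_tool:
  moves: "0.5 0 0 0; 0.5 0 0 0; 0.5 0 0 0; 0.6 0 0 0; 0.6 0 0 0"

```text
time: 10.95
tcp_pos: [0.5761, -0.1669, 0.0574]
eef_rot: [2.09, 2.343, 0.0]
contact_force: [0.8, -1.7, 1.2]
finger_gap: 0.997
grasp_force: 1.1
```

>>> servo_tool:
  moves: "0.6 0 0 0; 0.6 0 0 0; 0.6 0 0 0; 0.6 0 0 0; 0.6 0 0 0"

```text
time: 11.45
tcp_pos: [0.5687, -0.1069, 0.0565]
eef_rot: [2.092, 2.344, -0.0]
contact_force: [0.0, -2.7, 2.0]
finger_gap: 0.999
grasp_force: 1.1
```

```bash
python3 -c "
from nav import *
show((-42,-67,57))"
```

```text
t 11.45 tcp [ 0.5687 -0.1069  0.0565] bench [ -41.6 -129.3   56.5] psi 96.5 psi-bench 90.1 tilt [-0. -0. -1.] F [ 0.  -2.7  2. ] gap 0.999
shares to target [ 3.11 -0.02 -0.02]
```

>>> servo_tool:
  moves: "0.5 0 0 0; 0.5 0 0 0; 0.5 0 0 0; 0.5 0 0 0; 0.4 0 0 0"

```text
time: 11.95
tcp_pos: [0.5629, -0.0587, 0.0562]
eef_rot: [-2.09, -2.344, -0.0]
contact_force: [0.3, -0.7, -1.0]
finger_gap: 1.003
grasp_force: 0.5
```

>>> servo_tool:
  moves: "0.3 0 0 0; 0.2 0 0 0; 0.2 0 0 0; 0.1 0 0 0; 0 0 0 0"

```text
time: 12.45
tcp_pos: [0.5616, -0.0439, 0.0566]
eef_rot: [-2.092, -2.344, -0.0]
contact_force: [0.2, -0.2, 0.5]
finger_gap: 1.003
grasp_force: 0.0
```

```bash
cat > seg.py <<'E'
from nav import *
def boards():
    c=cam('top'); save(c,'topx'); P=cloud(c); B=(P-[b[0],b[1],0])@Rz(b[2])*1000; im=c['image'].astype(int)
    base=(B[...,1]>-200)&(B[...,1]<100)&(abs(B[...,0]+30)<115)
    for n,m in (('lightz',base&(B[...,2]>63)&(B[...,2]<79)&(im[...,0]>im[...,2]+35)),):
        q=B[m]; print(n,m.sum(),cv2.minAreaRect(q[:,:2].astype(np.float32)),np.nanmedian(q[:,2]))
if __name__=="__main__": show((-42,95,38)); boards()
E
python3 seg.py
```

```text
t 12.45 tcp [ 0.5616 -0.0439  0.0566] bench [-41.5 -65.8  56.6] psi 96.5 psi-bench 90.1 tilt [ 0.  0. -1.] F [ 0.2 -0.2  0.5] gap 1.003
shares to target [ 8.04 -0.02  0.93]
lightz 1122 ((-48.66204833984375, 11.857160568237305), (149.51446533203125, 85.2677001953125), 0.7355069518089294) 71.33898033432062
```

>>> servo_tool:
  moves: "-0.3 0 -0.6 0; 0 0 -1 0; 0 0 -1 0; 1 0 -0.6 0; 1 0 0 0"

```text
time: 13.0
tcp_pos: [0.5592, -0.0096, 0.1232]
eef_rot: [2.092, 2.339, 0.005]
contact_force: [-0.5, 0.7, -0.4]
finger_gap: 1.002
grasp_force: 0.0
```

>>> servo_tool:
  moves: "1 0 0 0; 1 0 0 0; 1 0 0 0; 1 0 0 0; 1 0 0 0"

```text
time: 13.5
tcp_pos: [0.5459, 0.091, 0.1212]
eef_rot: [-2.091, -2.345, -0.001]
contact_force: [0.1, -1.0, -0.1]
finger_gap: 0.998
grasp_force: 0.0
```

>>> servo_tool:
  moves: "1 0 0 0; 1 0 0 0; 0.5 0 0.8 0; 0 0 1 0; 0 0 1 0"

```text
time: 14.0
tcp_pos: [0.5404, 0.1405, 0.0648]
eef_rot: [2.09, 2.346, 0.002]
contact_force: [0.3, 0.0, 0.3]
finger_gap: 1.005
grasp_force: 0.0
```

```bash
python3 seg.py
```

```text
t 14.0 tcp [0.5404 0.1405 0.0648] bench [-41.8 119.8  64.8] psi 96.6 psi-bench 90.2 tilt [ 0.001  0.001 -1.   ] F [0.3 0.  0.3] gap 1.005
shares to target [-1.24 -0.01  1.34]
lightz 1404 ((-48.09956359863281, -0.517822265625), (109.43778991699219, 149.7522430419922), 89.90286254882812) 71.89989476439052
```

```bash
cat >> seg.py <<'E'
def plane():
    c=cam('top'); P=cloud(c); B=(P-[b[0],b[1],0])@Rz(b[2])*1000; im=c['image'].astype(int)
    m=(abs(B[...,0]+48)<68)&(abs(B[...,1])<48)&(B[...,2]>60)&(B[...,2]<85)&(im[...,0]>im[...,2]+35)
    q=B[m]; A=np.c_[q[:,:2],np.ones(len(q))]; k=np.linalg.lstsq(A,q[:,2],rcond=None)[0]
    print("plane",k,"z at y=-50,0,50",[(k@[-48,y,1]).round(2) for y in(-50,0,50)],"std",np.std(q[:,2]-A@k),len(q))
    for n,r in (("lowwing",(150,-60,60)),("highwing",(-110,-100,40))):
        m=(abs(B[...,1]-r[0])<30)&(B[...,0]>-130)&(B[...,0]<80)&(B[...,2]<65)&(B[...,2]>20); print(n,np.nanmedian(B[m][:,2]))
if __name__=="__main__": plane()
E
python3 seg.py
```

```text
t 14.05 tcp [0.5383 0.1392 0.0616] bench [-44.1 118.7  61.6] psi 96.6 psi-bench 90.1 tilt [-0.005 -0.001 -1.   ] F [-0.4 -0.5 -1.3] gap 0.998
shares to target [-1.19  0.11  1.18]
lightz 1384 ((-47.939971923828125, -0.7496261596679688), (151.0699462890625, 109.22334289550781), 0.09365928918123245) 71.92007807963151
plane [-2.47246708e-04 -4.24508461e-02  7.19270500e+01] z at y=-50,0,50 [np.float64(74.06), np.float64(71.94), np.float64(69.82)] std 3.846311065900913 1201
lowwing 33.46473394850569
highwing 53.69802606171292
```

The light board still hangs on the wing edge: a plane fit puts its top 74 mm high on the wing side and 70 mm on the other. I go back and push it a little farther.

>>> servo_tool:
  moves: "0 0 -1 0; 0 0 -1 0; -0.8 0 -1 0; -1 0 0 0; -1 0 0 0"

```text
time: 14.65
tcp_pos: [0.5482, 0.0834, 0.1272]
eef_rot: [2.089, 2.343, 0.005]
contact_force: [0.7, 0.2, -1.2]
finger_gap: 0.997
grasp_force: 0.0
```

>>> servo_tool:
  moves: "-1 0 0 0; -1 0 0 0; -1 0 0 0; -1 0 0 0; -1 0 0 0"

```text
time: 15.15
tcp_pos: [0.5592, -0.0166, 0.1264]
eef_rot: [2.091, 2.343, 0.003]
contact_force: [0.2, 0.2, -0.5]
finger_gap: 0.998
grasp_force: 0.0
```

>>> servo_tool:
  moves: "-1 0 0 0; -1 0 0 0; -1 0 0.8 0; 0 0 1 0; 0 0 1 0"

```text
time: 15.65
tcp_pos: [0.5655, -0.0773, 0.068]
eef_rot: [2.094, 2.341, 0.001]
contact_force: [0.6, -0.1, -0.9]
finger_gap: 1.002
grasp_force: 0.0
```

>>> servo_tool:
  moves: "0 0 0.4 0; 0.4 0 0 0; 0.5 0 0 0; 0.4 0 0 0; 0.2 0 0 0"

```text
time: 16.15
tcp_pos: [0.5623, -0.0442, 0.0616]
eef_rot: [2.088, 2.346, 0.002]
contact_force: [-0.4, -0.2, 0.2]
finger_gap: 0.997
grasp_force: 0.0
```

```bash
python3 -c "
from nav import *
show((-42,-58,57))
c=cam('wrist'); save(c,'w4'); c=cam('side'); save(c,'s4')
a=cv2.imread('pics/s4.png')[150:280,220:400]; a=cv2.resize(a,None,fx=2.2,fy=2.2)
w=cv2.resize(cv2.imread('pics/w4.png'),(390,292))
o=np.zeros((292,800,3),np.uint8); o[:a.shape[0],:a.shape[1]]=a; o[:,405:795]=w; cv2.imwrite('pics/v4.png',o)"
```

```text
t 16.15 tcp [ 0.5623 -0.0442  0.0616] bench [-40.8 -66.2  61.6] psi 96.6 psi-bench 90.2 tilt [ 0.002  0.    -1.   ] F [-0.4 -0.2  0.2] gap 0.997
shares to target [ 0.41 -0.06  0.23]
```

View pics/v4.png

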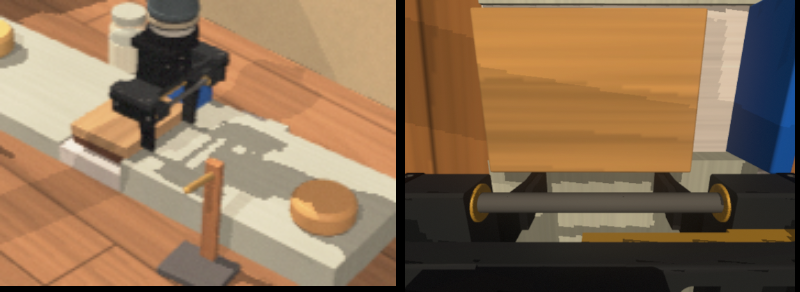

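The side view shows the light board at (125,125) over the dark one. The wrist view shows its edge at row 170, right in front of the fingers. I keep pushing gently.

>>> servo_tool:
  moves: "0.15 0 0.1 0; 0.15 0 0 0; 0.15 0 0 0; 0.1 0 0 0; 0 0 0 0"

```text
time: 16.75
tcp_pos: [0.5604, -0.035, 0.0585]
eef_rot: [-2.091, -2.344, -0.0]
contact_force: [-0.3, -0.4, -0.4]
finger_gap: 0.997
grasp_force: 0.1
```

```bash
python3 seg.py
```

```text
t 16.75 tcp [ 0.5604 -0.035   0.0585] bench [-41.7 -56.8  58.5] psi 96.5 psi-bench 90.1 tilt [-0.  0. -1.] F [-0.3 -0.4 -0.4] gap 0.997
shares to target [ 7.59 -0.01  1.03]
lightz 1082 ((-48.64403533935547, 20.4920597076416), (150.05812072753906, 84.48231506347656), 0.34287121891975403) 69.7983985456755
plane [ 1.19268441e-03 -3.79315164e-03  7.00486961e+01] z at y=-50,0,50 [np.float64(70.18), np.float64(69.99), np.float64(69.8)] std 3.6718706817536075 823
lowwing 33.57795911319572
highwing 54.134792072211056
```

>>> servo_tool:
  moves: "-0.4 0 -0.6 0; 0 0 -1 0; 0 0 -1 0; 1 0 -0.6 0; 1 0 0 0"

```text
time: 17.35
tcp_pos: [0.5583, -0.0026, 0.1251]
eef_rot: [2.092, 2.34, 0.005]
contact_force: [-0.4, 1.5, 0.1]
finger_gap: 0.999
grasp_force: 0.0
```

>>> servo_tool:
  moves: "1 0 0 0; 1 0 0 0; 1 0 0 0; 1 0 0 0; 1 0 0 0"

```text
time: 17.85
tcp_pos: [0.545, 0.098, 0.1231]
eef_rot: [-2.09, -2.345, -0.001]
contact_force: [-0.6, -0.2, 0.1]
finger_gap: 0.998
grasp_force: 0.0
```

>>> servo_tool:
  moves: "1 0 0.4 0; 0.1 0 1 0; 0 0 1 0; 0 0 1 0; 0 0 0.6 0"

```text
time: 18.35
tcp_pos: [0.5421, 0.1186, 0.0416]
eef_rot: [-2.09, -2.344, 0.002]
contact_force: [0.4, 0.4, -0.5]
finger_gap: 1.001
grasp_force: 0.0
```

```bash
python3 seg.py
```

```text
t 18.35 tcp [0.5421 0.1186 0.0416] bench [-42.7  97.8  41.6] psi 96.6 psi-bench 90.1 tilt [-0.002  0.    -1.   ] F [ 0.4  0.4 -0.5] gap 1.001
shares to target [-0.14  0.03  0.18]
lightz 1056 ((-48.86338806152344, 7.678661346435547), (150.64173889160156, 108.58380126953125), 0.1307286024093628) 70.03314218638457
plane [ 4.03745611e-03 -2.79236757e-03  6.99637178e+01] z at y=-50,0,50 [np.float64(69.91), np.float64(69.77), np.float64(69.63)] std 3.6104585045896163 974
lowwing 33.91031629271857
highwing 53.85393044631037
```

>>> servo_tool:
  moves: "-0.4 0 0.1 0; -0.4 0 0 0; -0.3 0 0 0; -0.2 0 0 0; -0.2 0 0 0"

```text
time: 18.95
tcp_pos: [0.5464, 0.0914, 0.0414]
eef_rot: [-2.089, -2.343, -0.009]
contact_force: [-3.7, 12.4, -0.2]
finger_gap: 1.005
grasp_force: 6.5
```

>>> servo_tool:
  moves: "-0.2 0 0 0; -0.2 0 0 0; -0.2 0 0 0; -0.1 0 0 0; 0 0 0 0"

```text
time: 19.45
tcp_pos: [0.5464, 0.0914, 0.0426]
eef_rot: [-2.076, -2.338, -0.03]
contact_force: [-5.7, 29.8, 1.8]
finger_gap: 0.999
grasp_force: 15.6
```

```bash
python3 seg.py
```

```text
t 19.45 tcp [0.5464 0.0914 0.0426] bench [-41.4  70.4  42.6] psi 96.8 psi-bench 90.3 tilt [ 0.002  0.024 -1.   ] F [-5.7 29.8  1.8] gap 0.999
shares to target [ 1.23 -0.02  0.26]
lightz 592 ((-38.92035675048828, -13.793174743652344), (130.86195373535156, 76.49323272705078), 0.5659796595573425) 69.87946811118495
plane [ 8.75711774e-03 -5.90801884e-03  7.04138653e+01] z at y=-50,0,50 [np.float64(70.29), np.float64(69.99), np.float64(69.7)] std 3.695788058735115 518
lowwing 33.956496021524615
highwing 53.9336897855125
```

>>> servo_tool:
  moves: "0.8 0 0 0; 0.2 0 -0.8 0; 0 0 -1 0; 0 0 -1 0; -0.4 -0.8 -1 0"

```text
time: 20.05
tcp_pos: [0.533, 0.0835, 0.1188]
eef_rot: [2.092, 2.341, 0.004]
contact_force: [0.2, 0.5, 0.2]
finger_gap: 0.998
grasp_force: 0.0
```

>>> servo_tool:
  moves: "-0.8 -1 0 0; -0.8 -1 0 0; -0.8 -1 0 0; -0.8 -1 0 0; -0.7 -0.8 0 0"
  jaw: 60

```text
time: 20.55
tcp_pos: [0.4435, -0.0071, 0.1176]
eef_rot: [2.094, 2.339, -0.002]
contact_force: [-0.1, -0.1, 0.2]
finger_gap: 0.705
grasp_force: 0.0
```

>>> servo_tool:
  moves: "0 0 0 1; 0 0 0 1; 0 0 0 1; 0 0 0 1; 0 0 0 1"

```text
time: 21.05
tcp_pos: [0.4447, -0.0061, 0.1178]
eef_rot: [2.772, 1.475, 0.001]
contact_force: [-0.4, 0.3, -0.2]
finger_gap: 0.694
grasp_force: 0.0
```

>>> servo_tool:
  moves: "0 0 0 1; 0 0 0 1; 0 0 0 1; 0 0 0 1; 0 0 0 1"

```text
time: 21.55
tcp_pos: [0.4447, -0.006, 0.1178]
eef_rot: [3.109, 0.438, 0.002]
contact_force: [1.0, 0.2, 0.6]
finger_gap: 0.691
grasp_force: 0.0
```

>>> servo_tool:
  moves: "0 0 0 1; 0 0 0 0.3"

```text
time: 21.75
tcp_pos: [0.4447, -0.0059, 0.1179]
eef_rot: [3.136, 0.158, 0.002]
contact_force: [-0.6, 0.6, -0.5]
finger_gap: 0.688
grasp_force: 0.0
```

```bash
python3 seg.py; python3 -c "
from nav import *
show((-152,0,35))"
```

```text
t 21.75 tcp [ 0.4447 -0.0059  0.1179] bench [-153.4  -15.   117.9] psi 5.8 psi-bench -0.7 tilt [ 0.002 -0.001 -1.   ] F [-0.6  0.6 -0.5] gap 0.688
shares to target [ 5.5  -5.57  3.99]
lightz 978 ((-20.663209915161133, 2.926837921142578), (109.49011993408203, 92.5489273071289), 89.92540740966797) 69.95844890917557
plane [-5.59249829e-03 -4.51497377e-03  6.99604702e+01] z at y=-50,0,50 [np.float64(70.45), np.float64(70.23), np.float64(70.0)] std 3.671292240742103 827
lowwing 33.43357953778803
highwing 53.88685773917368
t 21.85 tcp [ 0.4448 -0.0057  0.1177] bench [-153.3  -14.7  117.7] psi 6.0 psi-bench -0.4 tilt [ 0.002 -0.001 -1.   ] F [-0.3 -0.7  0. ] gap 0.691
shares to target [ 0.05 -0.74  4.13]
```

>>> servo_tool:
  moves: "0 -1 0.5 -0.05; 0 0 1 0; 0 0 1 0; 0 0 1 0; 0 0 0.6 0"

```text
time: 22.35
tcp_pos: [0.442, 0.0146, 0.034]
eef_rot: [3.136, 0.178, -0.001]
contact_force: [0.3, 1.2, -0.6]
finger_gap: 0.693
grasp_force: 0.0
```

>>> servo_tool:
  moves: "0.4 0 0 0; 0.5 0 0 0; 0.5 0 0 0; 0.5 0 0 0; 0.4 0 0 0"

```text
time: 22.85
tcp_pos: [0.4884, 0.0208, 0.0349]
eef_rot: [3.136, 0.178, -0.001]
contact_force: [-4.1, -0.7, 2.5]
finger_gap: 0.691
grasp_force: 2.2
```

```bash
python3 -c "
from nav import *
show((-84.5,5,35))"
```

```text
t 22.85 tcp [0.4884 0.0208 0.0349] bench [-107.     6.7   34.9] psi 6.5 psi-bench 0.1 tilt [-0.001 -0.    -1.   ] F [-4.1 -0.7  2.5] gap 0.691
shares to target [ 1.13  0.09 -0.  ]
```

>>> servo_tool:
  moves: "0.3 0 0 0; 0.3 0 0 0; 0.2 0 0 0; 0.2 0 0 0; 0.2 0 0 0"

```text
time: 23.35
tcp_pos: [0.5101, 0.0231, 0.0343]
eef_rot: [3.136, 0.178, -0.007]
contact_force: [-12.5, -0.7, 9.7]
finger_gap: 0.691
grasp_force: 6.5
```

>>> servo_tool:
  moves: "0.2 0 0 0; 0.2 0 0 0; 0.1 0 0 0; 0 0 0 0"

```text
time: 23.75
tcp_pos: [0.5096, 0.0228, 0.0326]
eef_rot: [3.132, 0.178, -0.04]
contact_force: [-27.1, -2.6, 18.3]
finger_gap: 0.691
grasp_force: 13.4
```

```bash
python3 -c "
from nav import *
show((-84.5,5,35))
c=cam('wrist'); save(c,'w5'); np.savez('w5.npz',P=cloud(c)); c=cam('top'); save(c,'t5')
a=cv2.imread('pics/t5.png')[125:225,205:305]; a=cv2.resize(a,None,fx=4,fy=4,interpolation=cv2.INTER_CUBIC)
w=cv2.resize(cv2.imread('pics/w5.png'),(400,300))
o=np.zeros((400,800,3),np.uint8); o[:,:400]=a; o[:300,400:]=w; cv2.imwrite('pics/v5.png',o)"
```

```text
t 23.75 tcp [0.5096 0.0228 0.0326] bench [-85.7   6.3  32.6] psi 6.5 psi-bench 0.0 tilt [-0.025 -0.006 -1.   ] F [-27.1  -2.6  18.3] gap 0.691
shares to target [ 0.05  0.07 -0.12]
```

View pics/v5.png

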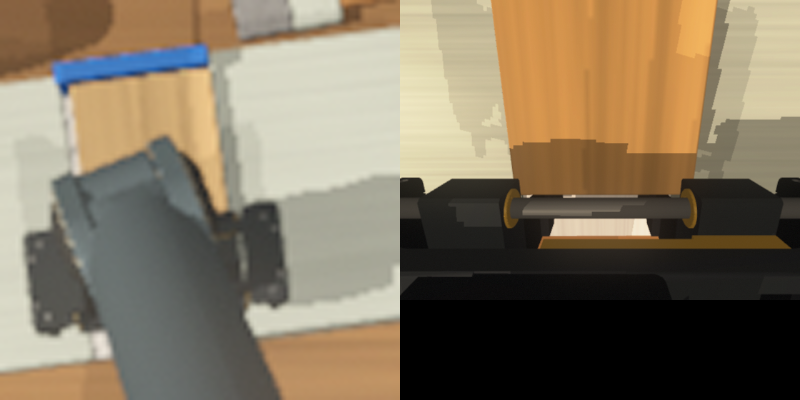

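```bash
cat > edge.py <<'E'
from nav import *
im=cv2.imread('pics/t5.png').astype(np.float32); c=cam('top')
def prof(x,z,ys):
    X=np.c_[np.full(len(ys),x),ys,np.full(len(ys),z)]/1e3; uv=proj(c,X@Rz(b[2]).T+[b[0],b[1],0]).astype(np.float32)
    return cv2.remap(im,uv[None,:,0],uv[None,:,1],cv2.INTER_LINEAR)[0]
ys=np.arange(-85,95,.5)
def edges(xs,z,ch):
    p=np.mean([prof(x,z,ys) for x in xs],0); s=ch(p); s=cv2.GaussianBlur(s[None].astype(np.float32),(0,0),2)[0]
    g=np.gradient(s); l=g[:180].argmax() if True else 0
    return ys[g.argmax()],ys[g.argmin()]
print("fence (want -55,65):",edges(np.arange(77,88,2),85,lambda p:p[:,0]-p[:,2]))
for x0 in (30,45,60): print("light top at x",x0,edges(np.arange(x0-6,x0+7,2),70,lambda p:p[:,2]-p[:,0]))
print("wing edge step (want -55)")
for x0 in(-125,-60,0,40):
    p=np.mean([prof(x,54,np.arange(-75,-40,2.)) for x in np.arange(x0-5,x0+6)],0); print(x0,p.mean(1).round(0).astype(int).tolist())
E
python3 edge.py
```

```text
fence (want -55,65): (np.float64(-52.5), np.float64(67.0))
light top at x 30 (np.float64(-53.0), np.float64(56.0))
light top at x 45 (np.float64(-53.5), np.float64(55.5))
light top at x 60 (np.float64(-53.0), np.float64(56.5))
wing edge step (want -55)
-125 [205, 205, 205, 206, 206, 206, 202, 190, 160, 119, 86, 77, 77, 77, 78, 78, 78, 79]
-60 [60, 61, 61, 61, 61, 64, 73, 89, 92, 87, 71, 64, 65, 65, 65, 65, 66, 68]
0 [193, 193, 193, 184, 170, 151, 143, 141, 141, 136, 134, 146, 160, 174, 176, 176, 175, 172]
40 [209, 209, 209, 203, 192, 174, 161, 161, 161, 160, 154, 159, 171, 184, 190, 189, 187, 186]
```

>>> servo_tool:
  moves: "-0.8 0 0 0; -0.6 0 -0.3 0; 0 0 -1 0; 0 0 -1 0; 0 0 -1 0"

```text
time: 24.4
tcp_pos: [0.4956, 0.0216, 0.1022]
eef_rot: [-3.136, -0.178, -0.006]
contact_force: [-0.5, 0.6, -0.3]
finger_gap: 0.688
grasp_force: 0.0
```

```bash
sed -i "s/^im=cv2.*/c=cam('top'); save(c,'t6'); im=cv2.imread('pics\/t6.png').astype(np.float32)/" edge.py; python3 edge.py; python3 seg.py
```

```text
fence (want -55,65): (np.float64(-53.0), np.float64(67.0))
light top at x 30 (np.float64(-53.0), np.float64(56.0))
light top at x 45 (np.float64(-53.5), np.float64(55.5))
light top at x 60 (np.float64(-53.0), np.float64(56.5))
wing edge step (want -55)
-125 [175, 182, 184, 178, 179, 183, 186, 184, 175, 162, 154, 159, 164, 166, 152, 129, 92, 80]
-60 [62, 63, 63, 63, 63, 65, 68, 75, 78, 77, 69, 65, 65, 66, 66, 64, 59, 56]
0 [195, 193, 192, 184, 170, 150, 143, 141, 141, 136, 133, 145, 160, 173, 175, 175, 174, 173]
40 [198, 194, 194, 188, 175, 155, 141, 141, 141, 140, 135, 142, 156, 169, 175, 174, 173, 171]
t 24.45 tcp [0.4978 0.022  0.1052] bench [-97.5   6.8 105.2] psi 6.5 psi-bench 0.0 tilt [ 0.01   0.001 -1.   ] F [ 0.4 -0.3  1.5] gap 0.692
shares to target [ 2.74 -4.41  3.39]
lightz 872 ((17.927547454833984, 3.064594268798828), (109.87965393066406, 117.95972442626953), 89.78185272216797) 69.85336501725303
plane [-2.98103914e-02  2.37079294e-03  7.02943985e+01] z at y=-50,0,50 [np.float64(71.61), np.float64(71.73), np.float64(71.84)] std 3.854294382735672 225
lowwing 33.62832714116348
highwing 53.87230143729494
```

The pile looks good. Corrected for the fence-end bias, the light board's edges lie at about y -55.4 and 53.8, so it is flush. Next I rise, turn back and look at the tag and post.

>>> servo_tool:
  moves: "0 0 -1 -1; 0 0 -1 -1; 0 0 -1 -1; 0 0 -1 -1; 0 0 -1 -1"

```text
time: 25.05
tcp_pos: [0.4941, 0.0214, 0.2007]
eef_rot: [-2.883, -1.248, -0.0]
contact_force: [-0.3, -0.1, 1.1]
finger_gap: 0.69
grasp_force: 0.0
```

>>> servo_tool:
  moves: "0 0 -0.5 -1; 0 0 0 -1; 0 0 0 -1; 0 0 0 -1; 0 0 0 -1"

```text
time: 25.55
tcp_pos: [0.4941, 0.0213, 0.2099]
eef_rot: [-2.282, -2.159, -0.001]
contact_force: [-0.1, 0.0, 0.1]
finger_gap: 0.689
grasp_force: 0.0
```

>>> servo_tool:
  moves: "1 -0.8 0 -1; 1 -0.8 0 -0.25; 1 -0.8 0 0; 1 -0.8 0 0; 1 0 0 0"
  jaw: 30

```text
time: 26.05
tcp_pos: [0.4212, 0.1173, 0.2098]
eef_rot: [2.092, 2.344, -0.002]
contact_force: [1.1, -0.5, -0.6]
finger_gap: 0.374
grasp_force: 0.0
```

```bash
python3 -c "
from nav import *
import pickle
show((-187,237,200))
c=cam('wrist'); save(c,'w7'); pickle.dump(c,open('w7.pkl','wb'))
P=cloud(c); hs=cv2.cvtColor(c['image'],cv2.COLOR_RGB2HSV); g=(hs[...,0]>50)&(hs[...,0]<90)&(hs[...,1]>70)
v,u=np.nonzero(g); print('green px',g.sum(),u.min(),u.max(),v.min(),v.max())
s1=cv2.imread('pics/side1.png'); t1=cv2.imread('pics/top1.png')
z=lambda a,k:cv2.resize(a,None,fx=k,fy=k,interpolation=cv2.INTER_CUBIC)
o=np.zeros((600,800,3),np.uint8)
a=z(s1[170:220,180:220],6); o[:300,:240]=a
a=z(s1[220:290,285:340],5); o[:350,250:525]=a
a=z(t1[222:252,148:192],6); o[400:580,:264]=a
a=z(t1[200:245,310:355],5); o[360:585,280:505]=a
w=z(cv2.imread('pics/w7.png')[:,:],0.5); o[:210,530-10:800]=w[:,:280]
cv2.imwrite('pics/v7.png',o)"
```

```text
t 26.05 tcp [0.4212 0.1173 0.2098] bench [-162.9  110.1  209.8] psi 96.5 psi-bench 90.1 tilt [-0.001 -0.001 -1.   ] F [ 1.1 -0.5 -0.6] gap 0.374
shares to target [ 6.35 -1.2   0.48]
green px 772 246 264 0 59
```

View pics/v7.png

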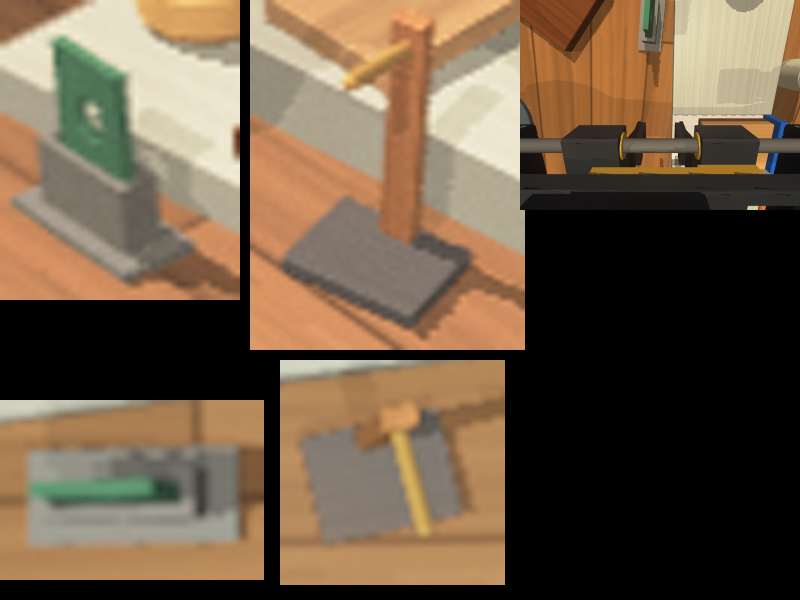

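The composite shows these points:
- **Tag, side view:** corners at (55,37) and (128,75), hole at (95,115).
- **Tag, top view:** upper edge from (30,490) to (157,487).
- **Peg, side view:** tip at (348,85), root at (408,47).
- **Peg, top view:** tip at (424,530).

I fit the poses from both views.

```bash
cat > fit2.py <<'E'
from h import *; from scipy.optimize import least_squares
T=cam("top"); S=cam("side")
cv=lambda q,o,k,s:(np.array(q,float)-o+.5)/k-.5+s
def go(name,items,x0):
    def f(p):
        return np.concatenate([(proj(c,np.array(M)@Rz(p[2]).T/1e3+[p[0],p[1],0])-px).ravel() for c,M,px in items])
    r=least_squares(f,x0,loss="soft_l1"); print(name,r.x.round(4),np.degrees(r.x[2]).round(1),"res",[q.round(1).tolist() for q in np.split(r.fun,len(r.fun)//2)]); return r.x
ps=cv([(348,85),(411,17),(284,262),(470,250),(411,313)],(250,0),5,(285,220))
pt=cv([(424,530),(401,418),(302,437),(322,543),(467,515)],(280,360),5,(310,200))
MS=[(-46,0,162),(20,0,168),(-35,45,12),(35,-45,12),(-35,-45,12)]
MT=[(-46,0,162),(20,0,168),(35,45,12),(-35,45,12),(-35,-45,12)]
p=go("post",[(S,MS,ps),(T,MT,pt)],[.43,-.25,.1]); go("post S",[(S,MS,ps)],p); go("post T",[(T,MT,pt)],p)
ts=cv([(55,37),(126,76),(95,115)],(0,0),6,(180,170)); tt=cv([(30,490),(157,487)],(0,400),6,(148,222))
q=go("tag",[(S,[(-4,30,116),(-4,-30,116),(-4,0,76)],ts),(T,[(0,30,116),(0,-30,116)],tt)],[.38,.24,0])
rt=cv([(27,450),(240,450),(240,543),(27,543)],(0,400),6,(148,222))
go("rack foot",[(T,[(25,55,6),(25,-55,6),(-25,-55,6),(-25,55,6)],rt)],q)
print("time",state()["time"])
E
python3 fit2.py
python3 -c "
from nav import *
show((383,241,170),False)"
```

```text
post [ 0.4259 -0.2412  0.2057] 11.8 res [[0.4, 0.8], [0.5, 1.2], [0.2, -1.0], [1.5, 0.4], [1.0, 0.9], [-0.4, 1.1], [-0.8, 1.0], [-1.3, -0.2], [-0.3, 0.2], [-1.6, -0.5]]
post S [ 0.4261 -0.238   0.2206] 12.6 res [[-0.2, 0.4], [-0.4, 0.6], [-0.6, -1.3], [0.7, -0.4], [0.5, 0.2]]
post T [ 0.4268 -0.2439  0.192 ] 11.0 res [[0.3, 0.8], [0.2, 0.6], [-0.3, -0.7], [0.4, -0.3], [-0.8, -0.5]]
tag [0.387  0.2631 0.0338] 1.9 res [[0.3, 1.2], [-0.4, 1.2], [0.1, 1.5], [-0.1, -0.2], [-1.0, -0.7]]
rack foot [ 0.3859  0.2636 -0.0124] -0.7 res [[0.5, -0.1], [-0.3, -0.2], [-0.4, 0.1], [0.2, 0.2]]
time 26.2
t 26.2 tcp [0.4231 0.1178 0.2103] bench [-161.   110.4  210.3] psi 96.6 psi-bench 90.2 tilt [ 0.001  0.    -1.   ] F [ 0.  -0.8  0.2] gap 0.352
shares to target [ 6.35 -1.28  2.02]
```

>>> servo_tool:
  moves: "0.6 0 0 0; 0.6 0 0 0; 0.6 0 0 0; 0 0 0 0"

```text
time: 26.6
tcp_pos: [0.4194, 0.1531, 0.2103]
eef_rot: [-2.091, -2.344, -0.001]
contact_force: [-0.7, -0.1, 0.2]
finger_gap: 0.346
grasp_force: 0.0
```

```bash
cat > tagw.py <<'E'
from nav import *
c=cam('wrist'); save(c,'w8'); P=cloud(c); hs=cv2.cvtColor(c['image'],cv2.COLOR_RGB2HSV); g=(hs[...,0]>50)&(hs[...,0]<95)&(hs[...,1]>60)
v,u=np.nonzero(g); print('green px',g.sum(),u.min(),u.max(),v.min(),v.max(),"z pct",np.nanpercentile(P[g][:,2],[1,50,90,99]).round(4))
t=g&(P[...,2]>.108); q=P[t][:,:2]*1000; print("top edge",t.sum(),cv2.minAreaRect(q.astype(np.float32)),q.mean(0))
for a in (0.2,0.5,0.8):
    y0=np.quantile(q[:,1],a); s=q[abs(q[:,1]-y0)<5]; print(y0.round(1),"x",s[:,0].min().round(1),s[:,0].max().round(1))
show((383,241,170),False)
E
python3 tagw.py
```

```text
green px 1004 245 553 23 336 z pct [0.063  0.1159 0.1168 0.1177]
top edge 926 ((424.345947265625, 222.12588500976562), (44.21880340576172, 163.71807861328125), 42.43527603149414) [385.85756581 265.52423389]
248.0 x 381.9 389.9
266.1 x 381.6 389.8
283.2 x 381.5 389.6
t 26.65 tcp [0.4194 0.1522 0.2102] bench [-160.8  145.   210.2] psi 96.5 psi-bench 90.0 tilt [-0. -0. -1.] F [-0.4 -0.6 -0.1] gap 0.346
shares to target [ 4.62 -1.31  2.01]
```

>>> servo_tool:
  moves: "0 0 0 0.75; 0.9 -0.3 0 0; 1 -0.4 0 0; 1 -0.3 0 0; 1 -0.3 0 0"
  jaw: 30

```text
time: 27.15
tcp_pos: [0.3928, 0.2297, 0.2103]
eef_rot: [2.214, 2.228, -0.001]
contact_force: [-0.0, -0.3, 0.3]
finger_gap: 0.344
grasp_force: 0.0
```

>>> servo_tool:
  moves: "1 -0.3 0 0; 0.7 0 0 0; 0 0 1 0; 0 0 1 0; 0 0 0 0"

```text
time: 27.65
tcp_pos: [0.3854, 0.262, 0.1681]
eef_rot: [-2.213, -2.229, 0.009]
contact_force: [-0.5, -1.5, 0.6]
finger_gap: 0.341
grasp_force: 0.0
```

```bash
python3 -c "
from nav import *
show((385.7,265.5,94),False)"
```

```text
t 27.65 tcp [0.3854 0.262  0.1681] bench [-182.3  257.9  168.1] psi 90.4 psi-bench 84.0 tilt [-0.005 -0.003 -1.   ] F [-0.5 -1.5  0.6] gap 0.341
shares to target [0.19 0.04 3.71]
```

>>> servo_tool:
  moves: "0.1 0 0.9 0; 0 0 0.9 0; 0 0 0.9 0; 0 0 0.9 0; 0 0 0.1 0"

```text
time: 28.15
tcp_pos: [0.3859, 0.2649, 0.0955]
eef_rot: [-2.213, -2.229, 0.005]
contact_force: [-0.4, -0.0, 0.9]
finger_gap: 0.346
grasp_force: 0.0
```

>>> servo_tool:
  moves: "0 0 0 0; 0 0 0 0; 0 0 0 0; 0 0 0 0; 0 0 0 0"
  jaw: 0
  grip_force: 30

```text
time: 28.65
tcp_pos: [0.3866, 0.2668, 0.0973]
eef_rot: [2.211, 2.23, 0.002]
contact_force: [-0.0, 0.1, 4.2]
finger_gap: 0.087
grasp_force: 30.0
```

```bash
python3 -c "
from nav import *
show((385.7,265.5,94),False); print(state()['grasp_force'])"
```

```text
t 28.65 tcp [0.3866 0.2668 0.0973] bench [-180.5  262.6   97.3] psi 90.5 psi-bench 84.0 tilt [ 0.002  0.    -1.   ] F [-0.   0.1  4.2] gap 0.087
shares to target [-0.07 -0.04  0.17]
29.98422771692276
```

>>> servo_tool:
  moves: "0 0 -0.5 0; 0 0 -0.9 0; 0 0 -0.9 0; 0 0 -1 0; 0 0 -1 0"

```text
time: 29.15
tcp_pos: [0.3856, 0.2666, 0.1837]
eef_rot: [-2.211, -2.232, 0.0]
contact_force: [0.6, 0.3, -0.1]
finger_gap: 0.09
grasp_force: 30.0
```

>>> servo_tool:
  moves: "-0.5 0 0 -0.7; -0.9 0 0 -0.7; -1 0 0 0; -1 0 0 0; -1 0 0 0"

```text
time: 29.65
tcp_pos: [0.4, 0.1792, 0.183]
eef_rot: [1.983, 2.437, 0.0]
contact_force: [0.3, -0.3, -0.4]
finger_gap: 0.087
grasp_force: 30.0
```

```bash
cat > post.py <<'E'
from nav import *; import sys
pp=np.array([.4259,-.2412]); a=.2057
s=state(); R=cv2.Rodrigues(s["eef_rot"])[0]; p=s["tcp_pos"]
print("t",s["time"],"tcp",p.round(4),"r",np.hypot(*p[:2]).round(3),"in post mm",((p-[*pp,0])@Rz(a)*1000).round(1),"psi-post",(np.degrees(np.arctan2(R[1,0],R[0,0])-a)).round(1),"tilt",R[:,2].round(3),"F",s["contact_force"].round(1),"grip",round(s["grasp_force"],1),"gap",round(s["finger_gap"],3))
if len(sys.argv)>1:
    t=Rz(a)@(np.array(list(map(float,sys.argv[1:4])))/1e3)+[*pp,0]; print("shares",(R.T@(t-p)/.02).round(2))
E
python3 post.py -76 0 183
```

```text
t 29.65 tcp [0.4    0.1792 0.183 ] r 0.438 in post mm [ 60.5 416.8 183. ] psi-post 89.9 tilt [ 0. -0. -1.] F [ 0.3 -0.3 -0.4] grip 30.0 gap 0.087
shares [-20.85  -6.8    0.  ]
```

>>> servo_tool:
  moves: "-1 0.1 0 0; -1 0.1 0 0; -1 0.1 0 0; -1 0.1 0 0; -1 0.1 0 0"

```text
time: 30.15
tcp_pos: [0.4301, 0.0833, 0.183]
eef_rot: [1.983, 2.436, 0.0]
contact_force: [-0.2, 0.7, -0.7]
finger_gap: 0.09
grasp_force: 30.0
```

>>> servo_tool:
  moves: "-1 0 0 0; -1 0 0 0; -1 0 0 0; -1 0 0 0; -1 -0.5 0 0"

```text
time: 30.65
tcp_pos: [0.4415, -0.0163, 0.1832]
eef_rot: [1.982, 2.436, 0.003]
contact_force: [0.3, -0.2, -0.8]
finger_gap: 0.089
grasp_force: 30.0
```

>>> servo_tool:
  moves: "-1 -0.9 0 0; -1 -1 0 0; -1 -1 0 0; -1 -1 0 0; -1 -1 0 0"

```text
time: 31.15
tcp_pos: [0.3642, -0.1343, 0.183]
eef_rot: [1.982, 2.436, 0.0]
contact_force: [-0.2, -0.2, 0.8]
finger_gap: 0.088
grasp_force: 30.0
```

```bash
python3 post.py -76 0 183
```

```text
t 31.15 tcp [ 0.3642 -0.1343  0.183 ] r 0.388 in post mm [-38.6 117.2 183. ] psi-post 89.9 tilt [ 0. -0. -1.] F [-0.2 -0.2  0.8] grip 30.0 gap 0.088
shares [-5.86 -1.87  0.  ]
```

>>> servo_tool:
  moves: "-0.9 -0.9 0 0; -1 -0.9 0 0; -1 -0.1 0 0; -1 0 0 0; -1 0 0 0"

```text
time: 31.65
tcp_pos: [0.3491, -0.2387, 0.1829]
eef_rot: [1.982, 2.436, 0.001]
contact_force: [1.0, -0.1, -0.4]
finger_gap: 0.09
grasp_force: 30.0
```

>>> servo_tool:
  moves: "-0.9 0 0 0; 0 0 0 0; 0 0 0 0"

```text
time: 31.95
tcp_pos: [0.3516, -0.2547, 0.1822]
eef_rot: [-1.982, -2.436, -0.001]
contact_force: [0.0, -0.0, -0.8]
finger_gap: 0.09
grasp_force: 30.0
```

```bash
python3 post.py -76 0 183; python3 -c "
from h import *
c=cam('side'); save(c,'s9'); t=cam('top'); save(t,'t9'); w=cam('wrist'); save(w,'w9')
z=lambda a,k:cv2.resize(a,None,fx=k,fy=k,interpolation=cv2.INTER_CUBIC)
o=np.zeros((600,800,3),np.uint8)
a=z(cv2.imread('pics/s9.png')[200:300,250:350],4); o[:400,:400]=a
a=z(cv2.imread('pics/t9.png')[190:260,300:370],5); o[:350,410:760]=a
a=z(cv2.imread('pics/s9.png')[180:280,200:300],2.0); o[400:600,:200]=a
o[400:600,210:477]=cv2.resize(cv2.imread('pics/w9.png'),(267,200))
cv2.imwrite('pics/v9.png',o)"
```

```text
t 31.95 tcp [ 0.3516 -0.2547  0.1822] r 0.434 in post mm [-75.5   2.  182.2] psi-post 89.9 tilt [-0.     0.002 -1.   ] F [ 0.  -0.  -0.8] grip 30.0 gap 0.09
shares [-0.1  -0.03 -0.04]
```

View pics/v9.png

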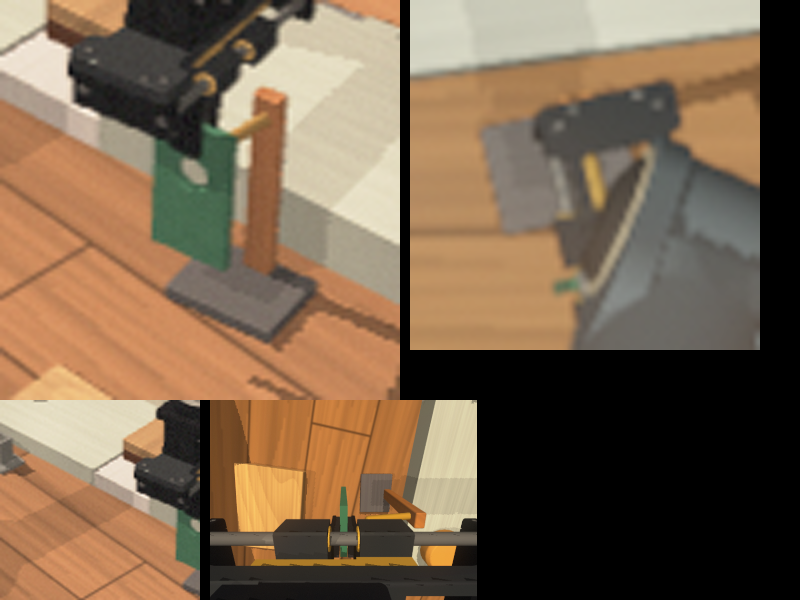

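The side half shows the tag hanging in the gripper at (195,200), its hole at (195,170). The peg at (250,125) runs into view behind the tag. The wrist half shows the peg at (390,517) just beyond the tag. I measure the hole and peg directly.

```bash
cat > pegm.py <<'E'
from nav import *
pp=np.array([.4259,-.2412,0]); a=.2057
s=state(); R=cv2.Rodrigues(s["eef_rot"])[0]; p=s["tcp_pos"]
for n in("wrist","top","side"):
    c=cam(n); P=cloud(c); Q=(P-pp)@Rz(a)*1000; hs=cv2.cvtColor(c["image"],cv2.COLOR_RGB2HSV).astype(int)
    box=(Q[...,0]>-55)&(Q[...,0]<10)&(abs(Q[...,1])<25)&(Q[...,2]>140)&(Q[...,2]<172)
    m=box&(hs[...,1]>100)&(hs[...,0]>14)&(hs[...,0]<28)
    q=Q[m]; print(n,"peg n",len(q))
    if len(q)>20:
        for lo in range(-50,10,12):
            k=q[(q[:,0]>=lo)&(q[:,0]<lo+12)]
            if len(k)>4: print("  x",lo+6,"y",k[:,1].min().round(1),np.median(k[:,1]).round(1),k[:,1].max().round(1),"z max",np.percentile(k[:,2],95).round(1),"expected axis z",round(150+np.tan(np.radians(12))*(13-lo-6),1))
    col=(Q[...,0]>8)&(Q[...,0]<32)&(abs(Q[...,1])<30)&(Q[...,2]>160)&(Q[...,2]<175)
    k=Q[col]; 
    if len(k)>10: print("  col top n",len(k),"x",k[:,0].min().round(1),k[:,0].max().round(1),"y",k[:,1].min().round(1),k[:,1].max().round(1),"z",np.median(k[:,2]).round(1))
    if n=="side":
        # hole: non-green blob inside the green tag
        g=((hs[...,0]>50)&(hs[...,0]<95)&(hs[...,1]>60)).astype(np.uint8)
        cs,h=cv2.findContours(g,cv2.RETR_CCOMP,cv2.CHAIN_APPROX_NONE)
        for i,k in enumerate(cs):
            if h[0][i][3]>=0 and len(k)>6:
                e=cv2.minEnclosingCircle(k); uv=np.array(e[0])
                # front face of the tag: plane through p - 4 mm along tool y
                Rc=c["view"][:3,:3]; o=-Rc.T@c["view"][:3,3]; d=Rc.T@[(uv[0]-c["cx"])/c["f"],(uv[1]-c["cy"])/c["f"],1]
                nrm=R[:,1]; X=o+d*((p-nrm*.004-o)@nrm)/(d@nrm); print("  hole",uv.round(1),"r",round(e[1],1),"post frame",((X-pp)@Rz(a)*1000).round(1))
print("tcp post",((p-pp)@Rz(a)*1000).round(1))
E
python3 pegm.py
```

```text
wrist peg n 897
  x -44 y 0.7 3.6 5.3 z max 167.1 expected axis z 162.1
  x -32 y 0.9 3.7 5.5 z max 165.5 expected axis z 159.6
  x -20 y 0.3 3.5 5.3 z max 163.4 expected axis z 157.0
  x -8 y -0.6 3.0 5.7 z max 161.1 expected axis z 154.5
  x 4 y -4.2 2.5 5.4 z max 159.0 expected axis z 151.9
  col top n 976 x 15.4 30.0 y -10.1 11.8 z 167.6
top peg n 26
  x -32 y -4.2 0.5 2.7 z max 168.8 expected axis z 159.6
  x -20 y -5.0 -1.5 2.7 z max 168.7 expected axis z 157.0
  x -8 y -3.5 -1.1 2.9 z max 166.6 expected axis z 154.5
side peg n 25
  x -20 y -5.0 -2.3 2.5 z max 164.1 expected axis z 157.0
  x -8 y -5.4 -1.6 4.4 z max 161.3 expected axis z 154.5
  x 4 y -3.5 -0.3 1.4 z max 160.0 expected axis z 151.9
  col top n 40 x 12.4 28.7 y -11.2 10.9 z 168.1
tcp post [-75.6   2.7 182.4]
```

```bash
cat > hole.py <<'E'
from nav import *
pp=np.array([.4259,-.2412,0]); a=.2057
c=cam("side"); s=state(); R=cv2.Rodrigues(s["eef_rot"])[0]; p=s["tcp_pos"]; im=c["image"].astype(int)
x0,y0=285,228; sub=im[y0:y0+28,x0:x0+28]
g=(sub[...,1]>sub[...,0]+12)&(sub[...,1]>sub[...,2]+5)
for r in g[4:24]: print("".join("#" if k else "." for k in r))
def at(uv,off):
    Rc=c["view"][:3,:3]; o=-Rc.T@c["view"][:3,3]; d=Rc.T@[(uv[0]-c["cx"])/c["f"],(uv[1]-c["cy"])/c["f"],1]
    n=R[:,1]; X=o+d*((p+n*off-o)@n)/(d@n); return ((X-pp)@Rz(a)*1000).round(1)
print(at((298.3,242),-.004)); print("expected hole px",proj(c,p+R@[-.0013,-.004,.0213])); print("tag lower corners px",proj(c,p+R@[-.0313,-.004,.0913]),proj(c,p+R@[.0287,-.004,.0913]))
E
python3 hole.py
```

```text
...............######.......
...............#######......
....#..........#########....
....###........#########....
...####........#########....
...######......#########....
...########....########.....
...########....########.....
...#######.....########.....
...#######......#######.....
...#######.......######.....
...########......######.....
...#########.....######.....
...###########...######.....
...####################.....
...####################.....
...####################.....
...####################.....
...####################.....
...####################.....
[-79.8  -1.1 168. ]
expected hole px [[297.60951898 243.7230906 ]]
tag lower corners px [[305.98261268 268.02902026]] [[287.69489006 259.83864731]]
```

```bash
cat > tilt.py <<'E'
from nav import *
c=cam("side"); s=state(); R=cv2.Rodrigues(s["eef_rot"])[0]; p=s["tcp_pos"]; im=c["image"].astype(int)
g=((im[...,1]>im[...,0]+12)&(im[...,1]>im[...,2]+5)).astype(np.uint8); g[:225]=0; g[280:]=0; g[:,:280]=0; g[:,320:]=0
v,u=np.nonzero(g); Rc=c["view"][:3,:3]; o=-Rc.T@c["view"][:3,3]
d=np.c_[(u-c["cx"])/c["f"],(v-c["cy"])/c["f"],np.ones(len(u))]@Rc; n=R[:,1]
X=o+d*(((p-n*.004-o)@n)/(d@n))[:,None]; q=(X-p)@R*1000   # tool axes: x across, z down
x,z=q[:,0],q[:,2]
print("x",x.min(),x.max(),"z",z.min(),z.max())
for lo in range(-30,40,10):
    m=(x>=lo)&(x<lo+10)
    if m.sum()>3: print("x",lo+5,"bottom z",z[m].max().round(1),"top",z[m].min().round(1))
for lo in range(-10,100,10):
    m=(z>=lo)&(z<lo+10)
    if m.sum()>3: print("z",lo+5,"x range",x[m].min().round(1),x[m].max().round(1))
print(cv2.minAreaRect(np.c_[x,z][z>30].astype(np.float32)))
cv2.imwrite("pics/tilt.png",cv2.resize(c["image"][205:285,270:330,::-1],None,fx=7,fy=7,interpolation=cv2.INTER_CUBIC))
E
python3 tilt.py
```

```text
x -32.26250184910856 29.867173425496958 z -27.267836532470117 89.24943137961114
x -25 bottom z 89.2 top -26.7
x -15 bottom z 88.5 top -27.3
x -5 bottom z 88.1 top -24.7
x 5 bottom z 87.4 top 6.1
x 15 bottom z 87.0 top 5.5
x 25 bottom z 88.2 top 1.7
z -5 x range -29.7 -7.7
z 5 x range -30.3 27.0
z 15 x range -30.8 29.9
z 25 x range -31.3 29.7
z 35 x range -31.8 29.4
z 45 x range -32.0 29.1
z 55 x range -29.6 28.8
z 65 x range -30.1 28.5
z 75 x range -30.6 28.3
z 85 x range -30.9 28.0
((-1.2916831970214844, 59.73735427856445), (61.34954071044922, 59.046600341796875), 0.024105193093419075)
```

The tag hangs straight: its centre is 1.2 mm off the tool axis and the lower edge about 89 mm below the TCP, so the hole is about 20 mm below it. It lines up with the peg tip at z 162. Next I thread it on.

>>> servo_tool:
  moves: "-0.05 0.4 0 0; 0 0.4 0 0; 0 0.4 0 0; 0 0.3 0 0; 0 0.2 0.05 0"

```text
time: 32.85
tcp_pos: [0.3858, -0.2488, 0.1816]
eef_rot: [1.982, 2.437, 0.001]
contact_force: [0.1, -0.5, -1.2]
finger_gap: 0.086
grasp_force: 30.0
```

>>> servo_tool:
  moves: "0 0.2 0.05 0; 0 0.2 0.04 0; 0 0.2 0.04 0; 0 0 0 0"

```text
time: 33.25
tcp_pos: [0.397, -0.2465, 0.1789]
eef_rot: [1.983, 2.437, 0.001]
contact_force: [-0.5, -0.2, 0.1]
finger_gap: 0.092
grasp_force: 30.0
```

```bash
python3 post.py -22 1.5 178; python3 hole.py | tail -3; python3 -c "
from h import *
c=cam('wrist'); w=c['image'][...,::-1]; s=cam('side')['image'][...,::-1]
z=lambda a,k:cv2.resize(a,None,fx=k,fy=k,interpolation=cv2.INTER_CUBIC)
o=np.zeros((480,800,3),np.uint8); o[:480,:360]=z(s[205:285,280:340],6); o[:315,370:790]=z(w,.75); cv2.imwrite('pics/v10.png',o)"
```

```text
t 33.25 tcp [ 0.397  -0.2465  0.1789] r 0.467 in post mm [-29.4   0.8 178.9] psi-post 89.9 tilt [ 0.  0. -1.] F [-0.5 -0.2  0.1] grip 30.0 gap 0.092
shares [0.04 0.37 0.04]
[-33.7  26.9 126.6]
expected hole px [[307.12427834 236.6059003 ]]
tag lower corners px [[315.12495638 260.47745921]] [[297.08530179 252.6029351 ]]
```

View pics/v10.png

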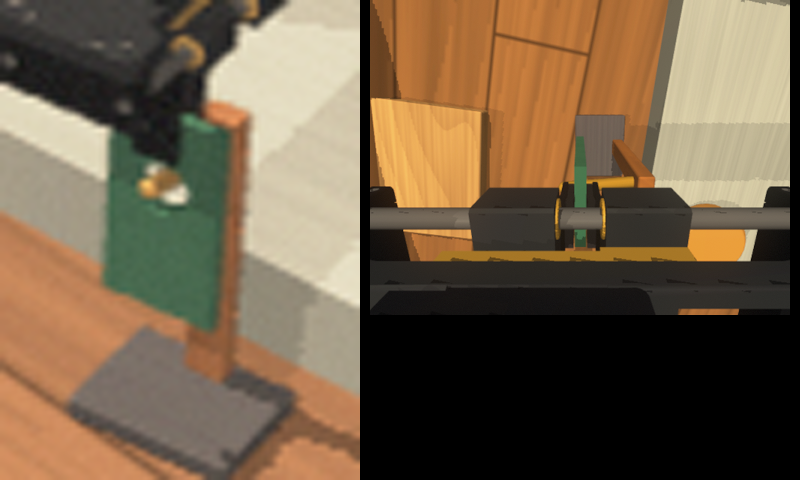

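The peg tip shows through the hole at (150,185) with no contact force. I go a little farther on, lower until the tag rests, then release.

>>> servo_tool:
  moves: "0.03 0.2 0.04 0; 0 0.17 0.04 0; 0 0 0.15 0; 0 0 0.1 0; 0 0 0.05 0"

```text
time: 33.9
tcp_pos: [0.4039, -0.2446, 0.172]
eef_rot: [1.983, 2.436, -0.0]
contact_force: [-2.6, 1.5, 10.6]
finger_gap: 0.089
grasp_force: 30.0
```

```bash
python3 post.py
```

```text
t 33.9 tcp [ 0.4039 -0.2446  0.172 ] r 0.472 in post mm [-22.2   1.2 172. ] psi-post 89.9 tilt [-0. -0. -1.] F [-2.6  1.5 10.6] grip 30.0 gap 0.089
```

>>> servo_tool:
  moves: "0 0 -0.08 0; 0 0 0 0"

```text
time: 34.1
tcp_pos: [0.4036, -0.2447, 0.173]
eef_rot: [1.983, 2.436, -0.0]
contact_force: [-0.2, -0.4, -0.2]
finger_gap: 0.087
grasp_force: 30.0
```

>>> servo_tool:
  moves: "0 0 0 0; 0 0 0 0; 0 0 0 0; 0 0 0 0; 0 0 0 0"
  jaw: 22
  grip_force: 5

```text
time: 34.6
tcp_pos: [0.4036, -0.2446, 0.1729]
eef_rot: [1.983, 2.436, -0.0]
contact_force: [-0.1, 0.2, 0.1]
finger_gap: 0.247
grasp_force: 0.0
```

```bash
python3 post.py; python3 - <<'E'
from nav import *
pp=np.array([.4259,-.2412,0]); a=.2057
c=cam("wrist"); P=cloud(c); Q=(P-pp)@Rz(a)*1000; im=c["image"].astype(int)
g=(im[...,1]>im[...,0]+12)&(im[...,1]>im[...,2]+5)&(Q[...,2]>40)&(abs(Q[...,1])<60)&(Q[...,0]<20)&(Q[...,0]>-60)
q=Q[g]; print(len(q),"top z",np.percentile(q[:,2],[50,99]).round(1)); t=q[q[:,2]>np.percentile(q[:,2],99)-6]; print("x",t[:,0].min(),t[:,0].max(),"y",t[:,1].min(),t[:,1].max())
E
```

```text
t 34.6 tcp [ 0.4036 -0.2446  0.1729] r 0.472 in post mm [-22.5   1.2 172.9] psi-post 89.9 tilt [ 0. -0. -1.] F [-0.1  0.2  0.1] grip 0.0 gap 0.247
1917 top z [190.7 192.9]
x -25.21717328912339 -17.015196411127857 y -30.58224406523961 33.72050902099863
```

>>> servo_tool:
  moves: "0 0 -0.3 0; 0 0 -0.4 0; 0 0 -0.6 0; 0 0 -1 0; 0 0 -1 0"

```text
time: 35.15
tcp_pos: [0.4038, -0.2445, 0.2406]
eef_rot: [1.983, 2.436, 0.0]
contact_force: [-0.8, -0.4, -0.5]
finger_gap: 0.252
grasp_force: 0.0
```

>>> servo_tool:
  moves: "0 0 -1 0; 0 0 -1 0; -1 0 0 0; -1 0 0 0; -1 0 0 0"

```text
time: 35.65
tcp_pos: [0.4154, -0.3055, 0.2784]
eef_rot: [-1.985, -2.434, 0.001]
contact_force: [-0.3, 0.5, -1.2]
finger_gap: 0.252
grasp_force: 0.0
```

>>> servo_tool:
  moves: "-1 0 0 0; -1 0 0 0; -1 0 0 0; -1 0 0 0; -1 0 0 0"

```text
time: 36.15
tcp_pos: [0.4355, -0.4036, 0.2771]
eef_rot: [-1.984, -2.432, -0.0]
contact_force: [0.1, -0.4, -0.9]
finger_gap: 0.254
grasp_force: 0.0
```

```bash
python3 post.py; python3 edge.py | head -5; python3 - <<'E'
from nav import *
pp=np.array([.4259,-.2412,0]); a=.2057
for k in range(2):
    c=cam("side"); save(c,"s11"); P=cloud(c); im=c["image"].astype(int); Q=(P-pp)@Rz(a)*1000
    g=(im[...,1]>im[...,0]+12)&(im[...,1]>im[...,2]+5)&(abs(Q[...,1])<60)&(abs(Q[...,0]+20)<50)&(Q[...,2]>50)
    q=Q[g]; print("tag",len(q),"x",np.median(q[:,0]).round(1),"y",q[:,1].min().round(1),q[:,1].max().round(1),"z",q[:,2].min().round(1),q[:,2].max().round(1))
# pile: front faces from the side camera, lines along z at several y, profile over bench x
B=(P-[b[0],b[1],0])@Rz(b[2])*1000
def px(x,y,z): return proj(c,Rz(b[2])@(np.array([x,y,z])/1e3)+[b[0],b[1],0])[0]
brown=(im[...,0]>im[...,2]+30)
for z0,z1,n in((33,47,"dark front"),(53,67,"light front")):
    m=(B[...,2]>z0)&(B[...,2]<z1)&(B[...,0]<-55)&(B[...,0]>-100)&(abs(B[...,1])<50)&brown; q=B[m]
    if len(q)>5: print(n,len(q),"x median",np.median(q[:,0]).round(1),"slope",np.polyfit(q[:,1],q[:,0],1).round(3))
m=(B[...,2]>66)&(B[...,2]<75)&(abs(B[...,1])<70)&(B[...,0]>-110)&brown; q=B[m]; print("light top rect",cv2.minAreaRect(q[:,:2].astype(np.float32)),np.median(q[:,2]))
E
```

```text
t 36.15 tcp [ 0.4355 -0.4036  0.2771] r 0.594 in post mm [ -23.8 -160.9  277.1] psi-post 89.8 tilt [-0.002  0.002 -1.   ] F [ 0.1 -0.4 -0.9] grip 0.0 gap 0.254
fence (want -55,65): (np.float64(-53.0), np.float64(67.0))
light top at x 30 (np.float64(-53.0), np.float64(56.0))
light top at x 45 (np.float64(-53.5), np.float64(55.5))
light top at x 60 (np.float64(-53.0), np.float64(56.5))
wing edge step (want -55)
tag 633 x -28.8 y -31.7 32.1 z 82.7 196.2
tag 631 x -28.7 y -31.9 34.2 z 83.0 196.6
dark front 75 x median -74.1 slope [ 1.5000e-02 -7.4353e+01]
light front 85 x median -74.0 slope [-2.3000e-02 -7.3691e+01]
light top rect ((509.3241882324219, -3.7013092041015625), (1175.6661376953125, 138.718994140625), 0.353064626455307) 71.43968640208858
```

```bash
python3 - <<'E'
from nav import *
c=cam("side"); im=c["image"].astype(np.float32); ys=np.arange(30,85,1.)
for z in (36,40,44,48,54,58,62,66):
    X=np.c_[np.full(len(ys),-75),ys,np.full(len(ys),z)]/1e3; uv=proj(c,X@Rz(b[2]).T+[b[0],b[1],0]).astype(np.float32)
    p=cv2.remap(im,uv[None,:,0],uv[None,:,1],cv2.INTER_LINEAR)[0]; s=p[:,0]-p[:,2]; s=cv2.GaussianBlur(s[None],(0,0),1.5)[0]
    g=np.gradient(s); print(z,"edge y",ys[g.argmin()],"R-B",s[::6].round(0).astype(int).tolist(),"R",p[::6,0].astype(int).tolist())
E
```

```text
36 edge y 61.0 R-B [48, 49, 50, 51, 49, 40, 31, 35, 36, 35] R [137, 141, 132, 137, 124, 223, 186, 199, 225, 227]
40 edge y 58.0 R-B [52, 52, 52, 54, 53, 40, 35, 36, 35, 35] R [102, 98, 98, 103, 100, 164, 183, 224, 225, 226]
44 edge y 57.0 R-B [51, 53, 55, 56, 54, 37, 36, 36, 36, 35] R [99, 98, 98, 102, 98, 129, 213, 225, 225, 225]
48 edge y 55.0 R-B [53, 55, 55, 55, 51, 43, 37, 35, 36, 35] R [100, 103, 99, 99, 100, 182, 223, 225, 225, 224]
54 edge y 57.0 R-B [79, 82, 78, 78, 76, 52, 37, 35, 36, 36] R [147, 165, 155, 150, 157, 205, 223, 225, 225, 225]
58 edge y 57.0 R-B [92, 90, 91, 93, 86, 56, 38, 36, 36, 35] R [185, 180, 184, 189, 175, 213, 225, 225, 226, 227]
62 edge y 58.0 R-B [88, 88, 88, 91, 86, 56, 37, 37, 37, 35] R [179, 179, 177, 181, 175, 212, 224, 225, 226, 226]
66 edge y 58.0 R-B [87, 86, 90, 90, 82, 54, 38, 36, 36, 36] R [176, 175, 179, 182, 169, 212, 224, 225, 226, 227]
```

Both boards' left edges line up at about y 57 in the side view, the front edges line up at x -74, and the tag hangs still. I hand the job in.

```bash
python3 -c "
from bench import *
print(close_job())"
```

```text
the job is handed in; nothing more can be done
None
```

The job is handed in, verdict not shown: the two boards measured square and flush in the seat, dark below light (within about 2 mm), the tag hangs released and still on the peg, and I saw nothing touch the cheeses, jar or brush, though I did not re-measure them.

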